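# Fit the fuses under bayonet caps

## Task

Pull every fuse cartridge out of its spring clip and stand it upright in one of the three sockets of the fuse base, then close a cap over each: set the cap over the fuse with its lugs in the notches, push it down against the spring, turn it clockwise about a quarter turn to the stop and let it spring up so that it is locked. A cap with no fuse to cover is left standing upright, open end down, on the bench; do not shift the capacitors and the solder reel behind the work.

Things in the scene. Friction and masses are not known exactly. Their poses are not given: they have to be found in the camera images.
- fuse_unit: grey fixed base plate 126 x 268 x 10 mm on the bench; origin: centre of its underside, x away from the robot, y along its long side to the left. Three black sockets at unit x = -16, y = -88, 0, 88 mm; three spring clips at x = 45, y = -88, 0, 88 mm. Two sprung jaws per clip, on the +y and -y sides of the fuse, 21 mm high, snap into its groove; a pull up of about 8 N frees it within 12 mm.
- socket1 (a point): centre of a socket's floor, level with the plate's top (10 mm above the bench). Socket: metal-rimmed ring, bore 63, outside 87, height 24 mm; two notches 18 mm wide, out to 82 mm across, along the row (unit y) let a cap's lugs in from above. Turned 80 deg clockwise (from above) under the rim, the lugs reach a stop at the locked direction: this x axis, either way round, 10 deg from unit x.
- socket2 (a point): middle socket, like socket1. To pass under the rim the cap's lower edge must be pushed to less than 6 mm above the socket floor (at 0 it bottoms). At the locked direction the rim has pockets: on release the spring lifts the lugs into them and the lower edge stands 11 mm above the floor; an unlocked cap stands at another height or direction.
- socket3 (a point): third socket, like socket1. In each bore is a brass spring plunger: a shallow cup 35 mm wide inside, 6 mm deep, its cup floor 17 mm above the socket floor (27 mm above the bench) when free, movable down 17 mm; 4 N at first and 0.4 N more per mm. A fuse stands upright in this cup; a cap's inner ceiling presses on the fuse.
- fuse1_mid (a point): centre (half-way up, z along its axis) of a fuse cartridge: white ceramic tube with steel ends, 30 mm diameter, 64 mm tall, 0.1 kg, groove 7 to 17 mm above its foot. At the start it stands upright in a spring clip, foot on the plate, 10 mm above the bench. Two or three of the fuses are present.
- fuse2_mid (a point): the same for another fuse, like fuse1; may be absent
- fuse3_mid (a point): the same for another fuse, like fuse1; may be absent
- cap1_mid (a point): centre (50 mm above the lower edge) of a grey cap: inverted cup 100 mm tall, 0.14 kg, standing open end down on the bench. Shell 54 mm outside, 48 mm inside, inner ceiling at 66, shell top at 72 mm; on it a black wing grip 50 mm long (cap x), 16 mm thick (cap y), 72 to 100 mm up. Two brass lugs 10 mm wide, 8 mm high at the lower edge at cap +x and -x, 75 mm across.
- cap2_mid (a point): the same for another cap, like cap1. Set over a fuse in a socket with its lugs in the notches, a cap rests on the fuse with its lower edge 15 mm above the socket floor until it is pushed.
- cap3_mid (a point): the same for the third cap, like cap1. A wide shelf hangs 0.54 m above the bench; its front lip is 155 mm in from the front edge of the bench, over ground just behind the clips and caps: keep the wrist low there, or lift things a little towards the robot first.
- film_capacitor: bystander: the nearer white film capacitor, lying on its side, 66 x 92 x 66 mm; origin at the centre of its underside; stands behind the work, deeper on the bench
- solder_reel: bystander: reel of solder wire, 52 x 76 x 42 mm; origin at the centre of its underside; stands behind the work, deeper on the bench
- plunger1 (a joint): spring plunger of socket1: 0 = free (up), grows as it is pressed down, at most 0.017 m; 0.004 m when a fuse sits in it under a locked cap
- plunger2 (a joint): spring plunger of socket2: 0 = free (up), grows as it is pressed down, at most 0.017 m; 0.004 m when a fuse sits in it under a locked cap
- plunger3 (a joint): spring plunger of socket3: 0 = free (up), grows as it is pressed down, at most 0.017 m; 0.004 m when a fuse sits in it under a locked cap

How it is judged:
By the outcome, as a careful person would: the job done as asked, in the order asked, and still so for the second after the job is handed in, with the robot touching nothing.
Of fuse1, fuse2, fuse3 only 2 to 3 are there at a start; the rules pass over those that are not, and their reading is None.
At some moment in a run one of cap1, cap2, cap3 may be knocked a few centimetres aside while the robot is not near it.
It also fails if it takes over 210 s, if anything falls off the work surface, if the arm or the gripper's body presses on something with over 40 N, if the wrist force passes 120 N, or if a joint passes its speed limit or range.

## Robot

A 6-joint arm with a two-finger parallel gripper is mounted at the origin on a cart in front of the work surface, level with it; the furniture and walls round the work are solid. World frame = base frame: x ahead of the robot, y to its left, z up, the work surface at z = 0. Lengths are in m, angles in rad, forces in N, time in s.
With the tool pointing down it reaches from about 0.425 to 0.95 m from the base axis. Payload 3.5 kg.
Tool frame: the origin (TCP) lies on the centre line of the jaws, within the pads' length; the fingertips stand 25 mm ahead of it and the grasp point (between the pads) lies 6 mm ahead of it (ctrl.finger_overhang is the distance from the TCP to the fingertips, in m); z points along the fingers, y is the line along which they close (so a half turn about z gives the same grasp; the last joint's range is limited). The gripper opens to 85 mm and grips with 20 to 120 N. Pads are 22 mm wide; open, the fingers measure 114 mm over their backs; the gripper's body (76 mm by 85 mm) begins 54 mm behind the grasp point. The pads swing forward as they close: fully open they stand 13 mm farther back than shut.
Start: joints at [-1.25, 0.286, 1.577, -0, 1.279, -0.15], TCP at [0.306, -0.602, 0.256] pointing down, gripper open.
Joint ranges: [-2.77, 2.77], [-0.9, 2.22], [0.21, 2.48], [-1.53, 4.67], [0.24, 2.81], [-2.84, 2.84]. Speed limits (rad/s): [2.79, 2.79, 3.14, 3.14, 3.14, 3.14].

## Interface

Orientations are given as a unit quaternion [x, y, z, w].
In Python, from plant import get_state, imaging, job, ctrl gives the robot as it stands.
- The arm moves only by the tool jog_arm, never from a script. Its argument "increments" is a list of rows, each an object of numbers: "dx", "dy", "dz": the shift along the world's x, y, z each as a share of 12 cm, from -1 to 1; "ax", "ay", "az": the turn, a rotation vector about the world's x, y, z each as a share of pi/2 rad, from -1 to 1; "gripper": the gripper command: -1 is shut, 1 is fully open, values between are in proportion. A call has 1 to 10 rows; each row is the pose to reach, as a shift and turn from the pose commanded when the call began; what a row does not reach only later rows make up. A row lasts 1/10 s, in which the tool goes at most 50 mm and 8.59 degrees, less where a joint would pass 70% of its speed; a pose out of reach is approached as far as the arm can. A call with a number of a shift or a turn outside -1 to 1 is refused whole. A call with a gripper value outside its range is refused whole. The fingers move at their own pace and stop on an object; "force" is the grip in N (left out, the last holds). Time passes only in rows, so rows that repeat a pose let the fingers close. It gives the time, the measured TCP pose, the force, the opening and the grip force at its end, in the units of the state.
- get_state(): the state, without advancing time (a new reading comes with each control period).
- imaging.read_camera(name): name is "side" or "top" or "wrist"; returns a dict with "frame" (420x560x3 uint8, blue, green, red), "depth" (420x560 float32, m along the optical axis (not along the pixel's ray), 0 where there is no reading), "camera_matrix" (3x3 intrinsics, pixels), "extrinsics" (4x4, takes a point from camera to world coordinates); the wrist camera has in their place "mount" (4x4, takes a point from camera to tool coordinates, whose origin is the TCP and whose axes are the flange's). Camera axes: x right, y up, looking along -z (the intrinsics and any distortion apply to the point x, -y, -z); pixel columns grow to the right and rows downward; lengths in m; the calibration is good to about 2 mm. A picture is of the moment at which its call begins: read the wrist's pose just before it.
- job.sign_off(): hands the job in; it is judged then, once.
The state is a dict: "time": time; "qpos": joint angles; "dq": joint speeds; "joint_efforts": joint torques, N m; "eef_pos": TCP position; "tcp_rot": TCP orientation; "contact_force": force on the tool from outside, world axes, zero at the start; "wrist_torque": the same for the moment, N m; "opening": opening from 0.0 (shut) to 1.0 (fully open); "finger_force": force on a finger pad.
Only numpy, scipy, OpenCV 4.12 (cv2) and the standard library are available. Lean on these libraries where they do the work, as an engineer would, in place of code of your own. Each camera call takes 0.05 s, during which the arm holds its last target. There are 200 camera calls.

## Working session

There is one attempt and no reset: what is moved stays moved. The work goes in short steps, Python scripts to look and compute and a tool call to move; the robot and the scene stay as the last step left them, time stands still between calls to the robot, and variables do not carry over. Pictures are saved under pics/ and viewed, at most 14 in all, crops included, and the job is handed in when it is done.

Besides the shell and the picture viewer there is one more tool, called after "Request:" by a JSON object that holds its "fn" and its "kwargs", one argument or row to a line. jog_arm: Moves the arm, as the interface text tells. Shift numbers are shares of 12 cm and turn numbers shares of pi/2 rad, none past 1 either way. Its arguments: {"type":"object","properties":{"increments":{"type":"array"},"force":{"type":"number"}},"required":["increments"]}

```bash
mkdir -p pics; ls; cat > h.py <<'E'
import numpy as np, cv2
from plant import get_state, imaging, job, ctrl
from scipy.spatial.transform import Rotation as R
def cam(n):
    s=get_state(); c=imaging.read_camera(n)
    if n=='wrist':
        T=np.eye(4);T[:3,:3]=R.from_quat(s['tcp_rot']).as_matrix();T[:3,3]=s['eef_pos'];c['T']=T@np.array(c['mount'])
    else: c['T']=np.array(c['extrinsics'])
    c['K']=np.array(c['camera_matrix']);return c
def cloud(c):
    K=c['K'];d=c['depth'];v,u=np.mgrid[:d.shape[0],:d.shape[1]]
    p=np.stack([(u-K[0,2])/K[0,0]*d,-(v-K[1,2])/K[1,1]*d,-d],-1)
    w=p@c['T'][:3,:3].T+c['T'][:3,3]; w[d==0]=np.nan; return w
def ray(c,u,v,z):
    K=c['K'];r=c['T'][:3,:3]@np.array([(u-K[0,2])/K[0,0],-(v-K[1,2])/K[1,1],-1.]);o=c['T'][:3,3]
    return o+r*(z-o[2])/r[2]
E
python3 - <<'E'
from h import *
for n in('top','side'):
    c=cam(n);cv2.imwrite(f'pics/{n}0.png',c['frame']);print(n,c['K'].tolist(),c['T'].round(3).tolist(),[k for k in c])
s=get_state();print({k:np.round(v,3).tolist() for k,v in s.items()},ctrl.finger_overhang)
E
```

```text
pics
top [[494.3788525791036, 0.0, 283.9687517253487], [0.0, 494.3788525791036, 219.7997291262901], [0.0, 0.0, 1.0]] [[-0.02, 0.986, -0.166, 0.374], [-1.0, -0.021, -0.004, 0.041], [-0.007, 0.166, 0.986, 1.271], [0.0, 0.0, 0.0, 1.0]] ['frame', 'depth', 'camera_matrix', 'extrinsics', 'T', 'K']
side [[503.3746373363418, 0.0, 287.34999450147797], [0.0, 503.3746373363418, 203.17228688992108], [0.0, 0.0, 1.0]] [[-0.845, 0.204, -0.494, -0.029], [-0.534, -0.284, 0.796, 0.998], [0.022, 0.937, 0.349, 0.5], [0.0, 0.0, 0.0, 1.0]] ['frame', 'depth', 'camera_matrix', 'extrinsics', 'T', 'K']
{'time': 0.1, 'qpos': [-1.25, 0.287, 1.578, 0.0, 1.279, -0.15], 'dq': [0.001, -0.001, -0.004, -0.0, -0.0, -0.0], 'joint_efforts': [0.001, -40.729, -29.37, -0.0, 0.003, -0.0], 'eef_pos': [0.306, -0.601, 0.255], 'tcp_rot': [0.972, 0.233, -0.0, -0.001], 'contact_force': [-0.385, 0.717, 0.445], 'wrist_torque': [0.001, -0.032, 0.008], 'finger_force': 0.0, 'opening': 1.001} 0.025
```

View pics/top0.png

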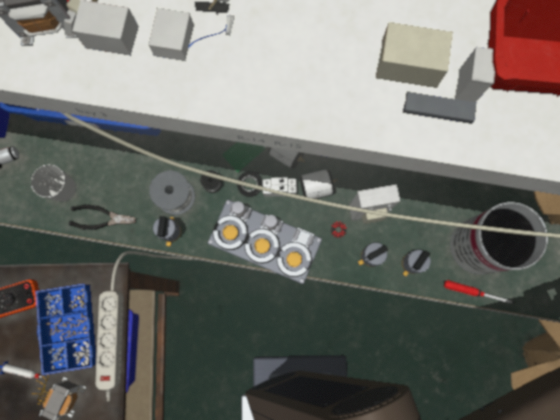

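View pics/side0.png

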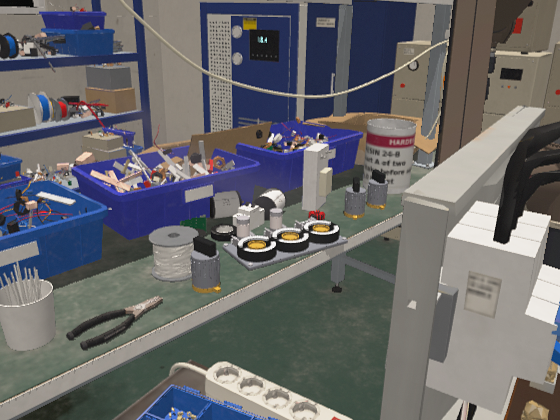

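```bash
python3 - <<'E'
from h import *
c=cam('top');f=c['frame'];w=cloud(c)
a=cv2.resize(f[190:290,140:440],None,fx=2.6,fy=2.6,interpolation=cv2.INTER_CUBIC)
s=cam('side');g=s['frame']
b=cv2.resize(g[165:300,180:400],(780,300*135//135+20),interpolation=cv2.INTER_CUBIC)
cv2.imwrite('pics/z.png',np.vstack([a,b]))
hsv=cv2.cvtColor(f,cv2.COLOR_BGR2HSV)
m=cv2.inRange(hsv,(12,120,120),(30,255,255));m[:190]=0;m[300:]=0;m[:,:150]=0;m[:,440:]=0
n,_,st,ce=cv2.connectedComponentsWithStats(m)
for i in range(1,n):
    if st[i,4]>5:
        u,v=ce[i];print('orange',st[i,4],ce[i].round(1),ray(c,u,v,.027 if st[i,4]>60 else .006).round(3),w[int(v),int(u)].round(3))
# grips: points with z 0.09..0.105
for lo,hi in((.088,.11),(.066,.080)):
    m=((w[...,2]>lo)&(w[...,2]<hi)&(w[...,0]<.8)).astype(np.uint8);n,_,st,ce=cv2.connectedComponentsWithStats(m)
    for i in range(1,n):
        if 25<st[i,4]<2000 and 150<ce[i][0]<440 and 180<ce[i][1]<300:
            print(lo,st[i],ce[i].round(1),ray(c,*ce[i],(lo+hi)/2).round(3),w[_==i].mean(0).round(3))
E
```

```text
orange 152 [230. 232.] [0.555 0.184 0.027] [0.555 0.184 0.029]
orange 156 [261.9 245.4] [0.519 0.104 0.027] [0.52  0.106 0.026]
orange 19 [168.2 243.4] [0.532 0.346 0.006] [0.532 0.346 0.009]
orange 149 [293.8 259. ] [0.483 0.024 0.027] [0.483 0.026 0.029]
orange 20 [360.7 262. ] [ 0.474 -0.147  0.006] [ 0.476 -0.145  0.008]
orange 18 [405.3 272.9] [ 0.444 -0.259  0.006] [ 0.446 -0.259  0.007]
0.088 [356 211  31  10  90] [370.6 215.8] [ 0.577 -0.162  0.099] [ 0.576 -0.162  0.103]
0.088 [156 216  10  21 151] [160.8 225.7] [0.563 0.342 0.099] [0.563 0.343 0.098]
0.088 [367 245  21  15 141] [376.8 252. ] [ 0.489 -0.173  0.099] [ 0.489 -0.173  0.098]
0.088 [413 250  17  20 153] [420.9 259.6] [ 0.469 -0.276  0.099] [ 0.469 -0.276  0.097]
0.066 [149 170  40  40 690] [168.7 189.8] [0.657 0.331 0.073] [0.656 0.33  0.078]
0.066 [232 201  12  13 115] [237.2 207.1] [0.61  0.161 0.073] [0.61  0.161 0.072]
0.066 [264 215  12  12 113] [269.8 220.5] [0.575 0.081 0.073] [0.575 0.081 0.073]
0.066 [153 217  22  22 204] [164.8 227.9] [0.562 0.339 0.073] [0.562 0.339 0.071]
0.066 [364 242  23  23 232] [375.  253.2] [ 0.489 -0.173  0.073] [ 0.489 -0.173  0.071]
0.066 [407 250  23  22 230] [417.3 260.4] [ 0.469 -0.274  0.073] [ 0.47  -0.275  0.071]
```

View pics/z.png

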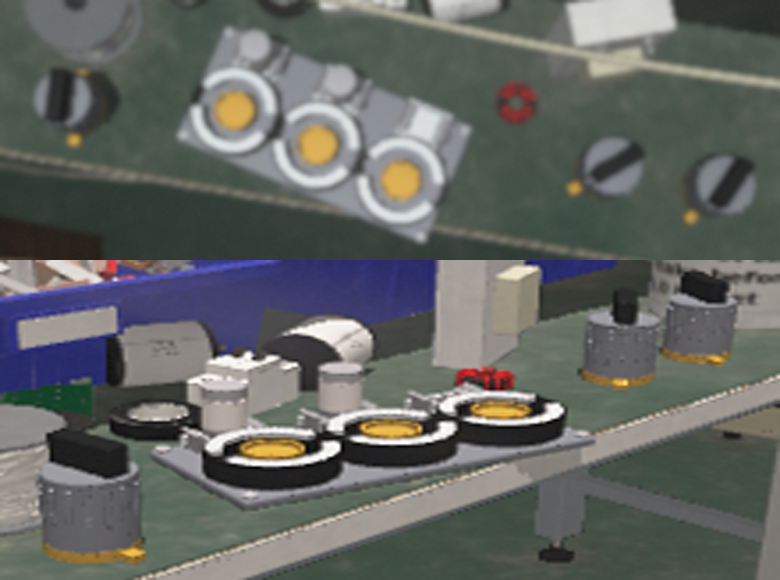

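Request:
{"fn": "jog_arm", "kwargs": {
  "increments": [
    {"dx": 0.18, "dy": 0.45, "dz": -0.06, "az": 0.1, "gripper": 1},
    {"dx": 0.36, "dy": 0.91, "dz": -0.125, "az": 0.2, "gripper": 1},
    {"dx": 0.36, "dy": 0.91, "dz": -0.125, "az": 0.2, "gripper": 1},
    {"dx": 0.36, "dy": 0.91, "dz": -0.125, "az": 0.2, "gripper": 1}
  ],
  "force": 40
}}

```text
$.increments[0]: bad value
```

Request:
{"fn": "jog_arm", "kwargs": {
  "increments": [
    {"dx": 0.36, "dy": 0.91, "dz": -0.125, "ax": 0.0, "ay": 0.0, "az": 0.2, "gripper": 1.0},
    {"dx": 0.36, "dy": 0.91, "dz": -0.125, "ax": 0.0, "ay": 0.0, "az": 0.2, "gripper": 1.0},
    {"dx": 0.36, "dy": 0.91, "dz": -0.125, "ax": 0.0, "ay": 0.0, "az": 0.2, "gripper": 1.0},
    {"dx": 0.36, "dy": 0.91, "dz": -0.125, "ax": 0.0, "ay": 0.0, "az": 0.2, "gripper": 1.0}
  ],
  "force": 40
}}

```text
time: 0.6
eef_pos: [0.3503, -0.49, 0.2407]
tcp_rot: [0.924, 0.383, -0.0, -0.001]
contact_force: [0.6, -0.5, -0.6]
opening: 1.0
finger_force: 0.0
```

Request:
{"fn": "jog_arm", "kwargs": {
  "increments": [
    {"dx": 0.35, "dy": 0.91, "dz": -0.125, "ax": 0, "ay": 0, "az": 0.205, "gripper": 1},
    {"dx": 0.35, "dy": 0.91, "dz": -0.125, "ax": 0, "ay": 0, "az": 0.205, "gripper": 1},
    {"dx": 0.35, "dy": 0.91, "dz": -0.125, "ax": 0, "ay": 0, "az": 0.205, "gripper": 1}
  ]
}}

```text
time: 0.9
eef_pos: [0.3919, -0.3812, 0.2258]
tcp_rot: [0.85, 0.527, 0.0, -0.001]
contact_force: [0.1, 0.2, -1.0]
opening: 0.999
finger_force: 0.0
```

Request:
{"fn": "jog_arm", "kwargs": {
  "increments": [
    {"dx": 0.35, "dy": 0.91, "dz": -0.125, "ax": 0, "ay": 0, "az": 0.205, "gripper": 1},
    {"dx": 0.35, "dy": 0.91, "dz": -0.125, "ax": 0, "ay": 0, "az": 0.205, "gripper": 1},
    {"dx": 0.35, "dy": 0.91, "dz": -0.125, "ax": 0, "ay": 0, "az": 0.205, "gripper": 1}
  ]
}}

```text
time: 1.2
eef_pos: [0.4341, -0.2721, 0.2111]
tcp_rot: [0.755, 0.656, 0.0, -0.0]
contact_force: [0.1, 0.2, 0.5]
opening: 0.998
finger_force: 0.0
```

Request:
{"fn": "jog_arm", "kwargs": {
  "increments": [
    {"dx": 0.35, "dy": 0.91, "dz": -0.125, "ax": 0, "ay": 0, "az": 0.205, "gripper": 1},
    {"dx": 0.35, "dy": 0.91, "dz": -0.125, "ax": 0, "ay": 0, "az": 0.205, "gripper": 1},
    {"dx": 0.35, "dy": 0.91, "dz": -0.125, "ax": 0, "ay": 0, "az": 0.205, "gripper": 1}
  ]
}}

```text
time: 1.5
eef_pos: [0.4765, -0.163, 0.1963]
tcp_rot: [0.639, 0.769, 0.0, 0.0]
contact_force: [-0.9, -0.1, 0.2]
opening: 0.999
finger_force: 0.0
```

Request:
{"fn": "jog_arm", "kwargs": {
  "increments": [
    {"dx": 0.35, "dy": 0.91, "dz": -0.125, "ax": 0, "ay": 0, "az": 0.205, "gripper": 1},
    {"dx": 0.35, "dy": 0.91, "dz": -0.125, "ax": 0, "ay": 0, "az": 0.205, "gripper": 1},
    {"dx": 0.35, "dy": 0.91, "dz": -0.125, "ax": 0, "ay": 0, "az": 0.205, "gripper": 1}
  ]
}}

```text
time: 1.8
eef_pos: [0.5189, -0.0537, 0.1814]
tcp_rot: [0.508, 0.861, 0.0, 0.0]
contact_force: [-0.7, 0.4, -0.3]
opening: 0.999
finger_force: 0.0
```

Request:
{"fn": "jog_arm", "kwargs": {
  "increments": [
    {"dx": 0.35, "dy": 0.91, "dz": -0.125, "ax": 0, "ay": 0, "az": 0.205, "gripper": 1},
    {"dx": 0.35, "dy": 0.91, "dz": -0.125, "ax": 0, "ay": 0, "az": 0.205, "gripper": 1},
    {"dx": 0.35, "dy": 0.91, "dz": -0.125, "ax": 0, "ay": 0, "az": 0.205, "gripper": 1},
    {"dx": 0.35, "dy": 0.91, "dz": -0.125, "ax": 0, "ay": 0, "az": 0.205, "gripper": 1}
  ]
}}

```text
time: 2.2
eef_pos: [0.561, 0.0547, 0.1663]
tcp_rot: [0.364, 0.931, -0.0, 0.0]
contact_force: [-0.6, -0.5, 0.4]
opening: 0.997
finger_force: 0.0
```

```bash
cat >> h.py <<'E'
def blobs(c,lo,hi,amin,box):
    w=cloud(c);x0,x1,y0,y1=box
    m=((w[...,2]>lo)&(w[...,2]<hi)&(w[...,0]>x0)&(w[...,0]<x1)&(w[...,1]>y0)&(w[...,1]<y1)).astype(np.uint8)
    n,l,st,ce=cv2.connectedComponentsWithStats(m);r=[]
    for i in range(1,n):
        if st[i,4]>amin:
            p=np.argwhere(l==i)[:,::-1].astype(np.float32);z=np.median(w[l==i][:,2])
            q=w[l==i][:,:2].astype(np.float32);rc=cv2.minAreaRect(q*1000);bp=cv2.boxPoints(rc)
            e=bp[1]-bp[0] if np.hypot(*(bp[1]-bp[0]))>np.hypot(*(bp[2]-bp[1])) else bp[2]-bp[1]
            r.append((st[i,4],np.round(rc[0],1),np.round(rc[1],1),round(float(np.degrees(np.arctan2(e[1],e[0]))),1),round(float(z),4)))
    return r
E
python3 - <<'E'
from h import *
c=cam('wrist');cv2.imwrite('pics/w1.png',c['frame']);print(c['T'].round(3)[:3].tolist())
for b in blobs(c,.066,.085,60,(.4,.7,-.1,.3)):print('fuse',b)
hsv=cv2.cvtColor(c['frame'],cv2.COLOR_BGR2HSV);m=cv2.inRange(hsv,(12,110,90),(30,255,255))
n,l,st,ce=cv2.connectedComponentsWithStats(m)
w=cloud(c)
for i in range(1,n):
    if st[i,4]>300:print(st[i],ce[i],ray(c,*ce[i],.03).round(4),np.nanmedian(w[l==i],0).round(4))
E
```

```text
[[0.678, -0.702, -0.217, 0.506], [0.735, 0.648, 0.2, 0.105], [-0.0, -0.295, 0.955, 0.283]]
fuse (np.int32(1980), array([608.6, 159.9]), array([29.2, 29.7]), -21.2, 0.0731)
fuse (np.int32(1671), array([573. ,  79.9]), array([29.6, 29. ]), 29.3, 0.0731)
[ 386   41   58   61 2720] [414.21029412  70.95845588] [0.5527 0.1846 0.03  ] [0.5532 0.1856 0.0265]
[ 267   86   53   57 2366] [292.74598478 114.01521555] [0.5173 0.1042 0.03  ] [0.5174 0.1042 0.0265]
[ 153  127   54   53 2229] [179.44010767 153.16375056] [0.4814 0.0244 0.03  ] [0.4812 0.0235 0.0267]
[ 30 264  49  43 463] [ 57.96544276 280.11447084] [ 0.484 -0.127  0.03 ] [ 0.4783 -0.149   0.0061]
```

View pics/w1.png

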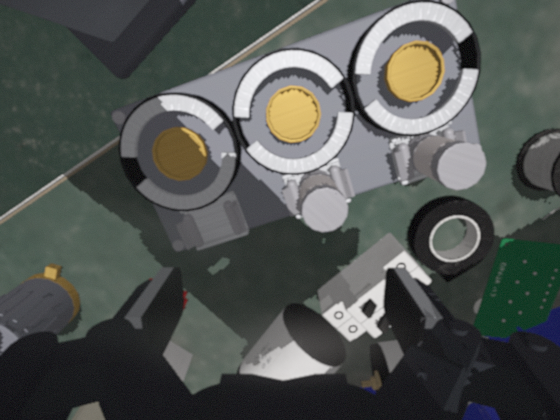

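Request:
{"fn": "jog_arm", "kwargs": {
  "increments": [
    {"dx": 0.2, "dy": 0.44, "dz": -0.1, "ax": 0, "ay": 0, "az": 0.1, "gripper": 1},
    {"dx": 0.4, "dy": 0.88, "dz": -0.25, "ax": 0, "ay": 0, "az": 0.205, "gripper": 1},
    {"dx": 0.4, "dy": 0.88, "dz": -0.45, "ax": 0, "ay": 0, "az": 0.205, "gripper": 1},
    {"dx": 0.4, "dy": 0.88, "dz": -0.45, "ax": 0, "ay": 0, "az": 0.205, "gripper": 0.4},
    {"dx": 0.4, "dy": 0.88, "dz": -0.45, "ax": 0, "ay": 0, "az": 0.205, "gripper": 0.4},
    {"dx": 0.4, "dy": 0.88, "dz": -0.45, "ax": 0, "ay": 0, "az": 0.205, "gripper": 0.4}
  ]
}}

```text
time: 2.85
eef_pos: [0.6084, 0.1574, 0.1139]
tcp_rot: [0.212, 0.977, 0.0, 0.001]
contact_force: [0.7, 0.4, 0.2]
opening: 0.7
finger_force: 0.0
```

Request:
{"fn": "jog_arm", "kwargs": {
  "increments": [
    {"dx": 0, "dy": 0.02, "dz": -0.2, "ax": 0, "ay": 0, "az": 0, "gripper": 0.4},
    {"dx": 0, "dy": 0.02, "dz": -0.42, "ax": 0, "ay": 0, "az": 0, "gripper": 0.4},
    {"dx": 0, "dy": 0.02, "dz": -0.42, "ax": 0, "ay": 0, "az": 0, "gripper": 0.4},
    {"dx": 0, "dy": 0.02, "dz": -0.42, "ax": 0, "ay": 0, "az": 0, "gripper": -1},
    {"dx": 0, "dy": 0.02, "dz": -0.42, "ax": 0, "ay": 0, "az": 0, "gripper": -1},
    {"dx": 0, "dy": 0.02, "dz": -0.42, "ax": 0, "ay": 0, "az": 0, "gripper": -1},
    {"dx": 0, "dy": 0.02, "dz": -0.42, "ax": 0, "ay": 0, "az": 0, "gripper": -1},
    {"dx": 0, "dy": 0.02, "dz": -0.42, "ax": 0, "ay": 0, "az": 0, "gripper": -1}
  ],
  "force": 50
}}

```text
time: 3.65
eef_pos: [0.6089, 0.1612, 0.0645]
tcp_rot: [0.211, 0.978, -0.0, 0.002]
contact_force: [-1.5, -2.7, 7.5]
opening: 0.335
finger_force: 49.7
```

Request:
{"fn": "jog_arm", "kwargs": {
  "increments": [
    {"dx": 0, "dy": 0, "dz": 0.05, "ax": 0, "ay": 0, "az": 0, "gripper": -1},
    {"dx": 0, "dy": 0, "dz": 0.1, "ax": 0, "ay": 0, "az": 0, "gripper": -1},
    {"dx": 0, "dy": 0, "dz": 0.15, "ax": 0, "ay": 0, "az": 0, "gripper": -1},
    {"dx": 0, "dy": 0, "dz": 0.25, "ax": 0, "ay": 0, "az": 0, "gripper": -1},
    {"dx": 0, "dy": 0, "dz": 0.4, "ax": 0, "ay": 0, "az": 0, "gripper": -1},
    {"dx": 0, "dy": 0, "dz": 0.4, "ax": 0, "ay": 0, "az": 0, "gripper": -1}
  ]
}}

```text
time: 4.25
eef_pos: [0.6097, 0.1623, 0.1143]
tcp_rot: [0.211, 0.978, 0.001, 0.003]
contact_force: [0.4, 0.3, 0.5]
opening: 0.333
finger_force: 52.4
```

Request:
{"fn": "jog_arm", "kwargs": {
  "increments": [
    {"dx": -0.3, "dy": 0.12, "dz": 0, "ax": 0, "ay": 0, "az": 0, "gripper": -1},
    {"dx": -0.47, "dy": 0.19, "dz": 0, "ax": 0, "ay": 0, "az": 0, "gripper": -1},
    {"dx": -0.47, "dy": 0.19, "dz": 0, "ax": 0, "ay": 0, "az": 0, "gripper": -1},
    {"dx": -0.47, "dy": 0.19, "dz": -0.1, "ax": 0, "ay": 0, "az": 0, "gripper": -1},
    {"dx": -0.47, "dy": 0.19, "dz": -0.2, "ax": 0, "ay": 0, "az": 0, "gripper": -1},
    {"dx": -0.47, "dy": 0.19, "dz": -0.24, "ax": 0, "ay": 0, "az": 0, "gripper": -1},
    {"dx": -0.47, "dy": 0.19, "dz": -0.26, "ax": 0, "ay": 0, "az": 0, "gripper": -1},
    {"dx": -0.47, "dy": 0.19, "dz": -0.27, "ax": 0, "ay": 0, "az": 0, "gripper": -1},
    {"dx": -0.47, "dy": 0.19, "dz": -0.27, "ax": 0, "ay": 0, "az": 0, "gripper": -1}
  ]
}}

```text
time: 5.15
eef_pos: [0.5512, 0.1841, 0.0778]
tcp_rot: [0.211, 0.978, -0.0, -0.0]
contact_force: [-3.6, -0.7, 4.0]
opening: 0.334
finger_force: 53.0
```

Request:
{"fn": "jog_arm", "kwargs": {
  "increments": [
    {"dx": 0, "dy": 0, "dz": 0.02, "ax": 0, "ay": 0, "az": 0, "gripper": -1},
    {"dx": 0, "dy": 0, "dz": 0.02, "ax": 0, "ay": 0, "az": 0, "gripper": 0},
    {"dx": 0, "dy": 0, "dz": 0.02, "ax": 0, "ay": 0, "az": 0, "gripper": 0.2},
    {"dx": 0, "dy": 0, "dz": 0.02, "ax": 0, "ay": 0, "az": 0, "gripper": 0.3},
    {"dx": 0, "dy": 0, "dz": 0.02, "ax": 0, "ay": 0, "az": 0, "gripper": 0.3},
    {"dx": 0, "dy": 0, "dz": 0.3, "ax": 0, "ay": 0, "az": 0, "gripper": 0.3},
    {"dx": 0, "dy": 0, "dz": 0.5, "ax": 0, "ay": 0, "az": 0, "gripper": 0.3},
    {"dx": 0, "dy": 0, "dz": 0.5, "ax": 0, "ay": 0, "az": 0, "gripper": 0.3}
  ]
}}

```text
time: 5.95
eef_pos: [0.5537, 0.185, 0.1418]
tcp_rot: [0.211, 0.978, 0.002, 0.004]
contact_force: [-0.3, 0.9, 0.4]
opening: 0.647
finger_force: 0.0
```

Request:
{"fn": "jog_arm", "kwargs": {
  "increments": [
    {"dx": 0.16, "dy": -0.4, "dz": 0, "ax": 0, "ay": 0, "az": 0, "gripper": 0.4},
    {"dx": 0.16, "dy": -0.87, "dz": 0, "ax": 0, "ay": 0, "az": 0, "gripper": 0.4},
    {"dx": 0.16, "dy": -0.87, "dz": -0.2, "ax": 0, "ay": 0, "az": 0, "gripper": 0.4},
    {"dx": 0.16, "dy": -0.87, "dz": -0.25, "ax": 0, "ay": 0, "az": 0, "gripper": 0.4},
    {"dx": 0.16, "dy": -0.87, "dz": -0.25, "ax": 0, "ay": 0, "az": 0, "gripper": 0.4}
  ]
}}

```text
time: 6.45
eef_pos: [0.5684, 0.0803, 0.1051]
tcp_rot: [0.211, 0.978, -0.0, -0.003]
contact_force: [-0.5, -0.9, 0.4]
opening: 0.704
finger_force: 0.0
```

```bash
python3 - <<'E'
from h import *
print(get_state()['eef_pos'])
for n in('top','wrist'):
  c=cam(n)
  for b in blobs(c,.066,.10,40,(.4,.65,-.1,.25)):print(n,b)
E
```

```text
[0.56842004 0.0803349  0.10505623]
top (np.int32(107), array([552.2, 188. ]), array([22.5, 27.9]), -0.4, 0.0893)
wrist (np.int32(6489), array([551.1, 183.2]), array([30.2, 29.5]), 81.9, 0.0899)
wrist (np.int32(2872), array([573. ,  79.8]), array([29.1, 30. ]), -19.5, 0.0732)
wrist (np.int32(533), array([556.2,  53.5]), array([ 7., 24.]), -7.6, 0.094)
wrist (np.int32(636), array([580.6, 110.1]), array([14. , 22.8]), -61.6, 0.0945)
wrist (np.int32(95), array([546.2,  47.9]), array([2.4, 8.2]), -86.4, 0.0967)
```

Request:
{"fn": "jog_arm", "kwargs": {
  "increments": [
    {"dx": 0.03, "dy": 0, "dz": 0, "ax": 0, "ay": 0, "az": 0, "gripper": 0.4},
    {"dx": 0.03, "dy": 0, "dz": 0, "ax": 0, "ay": 0, "az": 0, "gripper": 0.4},
    {"dx": 0.03, "dy": 0, "dz": 0, "ax": 0, "ay": 0, "az": 0, "gripper": 0.4}
  ]
}}

```text
time: 6.85
eef_pos: [0.5743, 0.0806, 0.1082]
tcp_rot: [0.21, 0.978, 0.0, 0.001]
contact_force: [-0.3, 0.1, -0.4]
opening: 0.702
finger_force: 0.0
```

Request:
{"fn": "jog_arm", "kwargs": {
  "increments": [
    {"dx": -0.01, "dy": 0, "dz": -0.2, "ax": 0, "ay": 0, "az": 0, "gripper": 0.4},
    {"dx": -0.01, "dy": 0, "dz": -0.37, "ax": 0, "ay": 0, "az": 0, "gripper": 0.4},
    {"dx": -0.01, "dy": 0, "dz": -0.37, "ax": 0, "ay": 0, "az": 0, "gripper": 0.4},
    {"dx": -0.01, "dy": 0, "dz": -0.37, "ax": 0, "ay": 0, "az": 0, "gripper": 0.4},
    {"dx": -0.01, "dy": 0, "dz": -0.37, "ax": 0, "ay": 0, "az": 0, "gripper": -1},
    {"dx": -0.01, "dy": 0, "dz": -0.37, "ax": 0, "ay": 0, "az": 0, "gripper": -1},
    {"dx": -0.01, "dy": 0, "dz": -0.37, "ax": 0, "ay": 0, "az": 0, "gripper": -1},
    {"dx": -0.01, "dy": 0, "dz": -0.37, "ax": 0, "ay": 0, "az": 0, "gripper": -1},
    {"dx": -0.01, "dy": 0, "dz": -0.37, "ax": 0, "ay": 0, "az": 0, "gripper": -1}
  ],
  "force": 50
}}

```text
time: 7.75
eef_pos: [0.5738, 0.08, 0.0647]
tcp_rot: [0.211, 0.978, 0.0, 0.001]
contact_force: [-0.7, -0.4, 6.1]
opening: 0.336
finger_force: 49.8
```

Request:
{"fn": "jog_arm", "kwargs": {
  "increments": [
    {"dx": 0, "dy": 0, "dz": 0.05, "ax": 0, "ay": 0, "az": 0, "gripper": -1},
    {"dx": 0, "dy": 0, "dz": 0.1, "ax": 0, "ay": 0, "az": 0, "gripper": -1},
    {"dx": 0, "dy": 0, "dz": 0.15, "ax": 0, "ay": 0, "az": 0, "gripper": -1},
    {"dx": 0, "dy": 0, "dz": 0.25, "ax": 0, "ay": 0, "az": 0, "gripper": -1},
    {"dx": 0, "dy": 0, "dz": 0.4, "ax": 0, "ay": 0, "az": 0, "gripper": -1},
    {"dx": 0, "dy": 0, "dz": 0.4, "ax": 0, "ay": 0, "az": 0, "gripper": -1},
    {"dx": 0, "dy": 0, "dz": 0.4, "ax": 0, "ay": 0, "az": 0, "gripper": -1}
  ]
}}

```text
time: 8.45
eef_pos: [0.573, 0.0801, 0.112]
tcp_rot: [0.211, 0.978, 0.0, 0.001]
contact_force: [0.3, 0.6, -0.9]
opening: 0.334
finger_force: 52.1
```

Request:
{"fn": "jog_arm", "kwargs": {
  "increments": [
    {"dx": -0.25, "dy": 0.1, "dz": 0, "ax": 0, "ay": 0, "az": 0, "gripper": -1},
    {"dx": -0.46, "dy": 0.2, "dz": 0, "ax": 0, "ay": 0, "az": 0, "gripper": -1},
    {"dx": -0.46, "dy": 0.2, "dz": 0, "ax": 0, "ay": 0, "az": 0, "gripper": -1},
    {"dx": -0.46, "dy": 0.2, "dz": 0, "ax": 0, "ay": 0, "az": 0, "gripper": -1},
    {"dx": -0.46, "dy": 0.2, "dz": -0.1, "ax": 0, "ay": 0, "az": 0, "gripper": -1},
    {"dx": -0.46, "dy": 0.2, "dz": -0.2, "ax": 0, "ay": 0, "az": 0, "gripper": -1},
    {"dx": -0.46, "dy": 0.2, "dz": -0.24, "ax": 0, "ay": 0, "az": 0, "gripper": -1},
    {"dx": -0.46, "dy": 0.2, "dz": -0.26, "ax": 0, "ay": 0, "az": 0, "gripper": -1},
    {"dx": -0.46, "dy": 0.2, "dz": -0.26, "ax": 0, "ay": 0, "az": 0, "gripper": -1}
  ]
}}

```text
time: 9.35
eef_pos: [0.5172, 0.1038, 0.0796]
tcp_rot: [0.211, 0.978, -0.0, -0.001]
contact_force: [-2.2, -1.1, 3.7]
opening: 0.338
finger_force: 52.6
```

Request:
{"fn": "jog_arm", "kwargs": {
  "increments": [
    {"dx": 0, "dy": 0, "dz": 0, "ax": 0, "ay": 0, "az": 0, "gripper": -1},
    {"dx": 0, "dy": 0, "dz": 0, "ax": 0, "ay": 0, "az": 0, "gripper": -1}
  ]
}}

```text
time: 9.55
eef_pos: [0.5177, 0.104, 0.0805]
tcp_rot: [0.211, 0.978, -0.0, 0.0]
contact_force: [-1.4, -1.1, 3.3]
opening: 0.336
finger_force: 52.6
```

Seated; release, rise, and re-measure.

Request:
{"fn": "jog_arm", "kwargs": {
  "increments": [
    {"dx": 0, "dy": 0, "dz": 0.01, "ax": 0, "ay": 0, "az": 0, "gripper": 0},
    {"dx": 0, "dy": 0, "dz": 0.01, "ax": 0, "ay": 0, "az": 0, "gripper": 0.2},
    {"dx": 0, "dy": 0, "dz": 0.01, "ax": 0, "ay": 0, "az": 0, "gripper": 0.3},
    {"dx": 0, "dy": 0, "dz": 0.01, "ax": 0, "ay": 0, "az": 0, "gripper": 0.3},
    {"dx": 0, "dy": 0, "dz": 0.3, "ax": 0, "ay": 0, "az": 0, "gripper": 0.3},
    {"dx": 0, "dy": 0, "dz": 0.6, "ax": 0, "ay": 0, "az": 0, "gripper": 0.3},
    {"dx": 0, "dy": 0, "dz": 0.9, "ax": 0, "ay": 0, "az": 0, "gripper": 0.3},
    {"dx": 0, "dy": 0, "dz": 0.9, "ax": 0, "ay": 0, "az": 0, "gripper": 0.3}
  ]
}}

```text
time: 10.35
eef_pos: [0.521, 0.1042, 0.1943]
tcp_rot: [0.211, 0.978, 0.001, 0.006]
contact_force: [-0.5, -0.0, 0.1]
opening: 0.649
finger_force: 0.0
```

Request:
{"fn": "jog_arm", "kwargs": {
  "increments": [
    {"dx": 0.1, "dy": 0.4, "dz": 0, "ax": 0, "ay": 0, "az": 0, "gripper": 0.3},
    {"dx": 0.1, "dy": 0.8, "dz": 0, "ax": 0, "ay": 0, "az": 0, "gripper": 0.3},
    {"dx": 0.1, "dy": 1, "dz": 0, "ax": 0, "ay": 0, "az": 0, "gripper": 0.3},
    {"dx": 0.1, "dy": 1, "dz": 0, "ax": 0, "ay": 0, "az": 0, "gripper": 0.3},
    {"dx": 0.1, "dy": 1, "dz": 0, "ax": 0, "ay": 0, "az": 0, "gripper": 0.3}
  ]
}}

```text
time: 10.85
eef_pos: [0.5289, 0.2241, 0.1869]
tcp_rot: [0.21, 0.978, -0.001, -0.001]
contact_force: [-0.1, 0.5, -0.2]
opening: 0.648
finger_force: 0.0
```

```bash
python3 - <<'E'
from h import *
s=get_state();print(s['eef_pos'],s['tcp_rot'],s['qpos'])
c=cam('wrist');cv2.imwrite('pics/w2.png',c['frame'])
for b in blobs(c,.086,.106,60,(.4,.7,-.1,.5)):print('w hi',b)
c=cam('top')
for b in blobs(c,.086,.106,40,(.4,.65,-.4,.5)):print('top hi',b)
E
```

```text
[0.52890061 0.22413111 0.1869448 ] [ 2.10052277e-01  9.77689848e-01 -5.22954985e-04 -5.73272635e-04] [ 2.24442338e-01  1.34836854e-01  1.88688262e+00 -5.14886057e-04
  1.12135426e+00 -9.22872960e-01]
w hi (np.int32(2577), array([561.8, 342.3]), array([16.3, 50.1]), -6.5, 0.0984)
w hi (np.int32(1375), array([551. , 184.1]), array([29.1, 29.6]), -27.0, 0.0902)
w hi (np.int32(1406), array([517. , 104.4]), array([28.9, 30. ]), -75.0, 0.0902)
top hi (np.int32(52), array([ 574.4, -161.2]), array([72.1, 18.1]), 76.5, 0.0978)
top hi (np.int32(104), array([554.7, 183.5]), array([28.8, 24.3]), 72.8, 0.0902)
top hi (np.int32(111), array([ 501.3, -385. ]), array([88.4, 16.9]), 7.8, 0.0965)
top hi (np.int32(118), array([518.7, 105.1]), array([29. , 27.1]), 87.2, 0.09)
top hi (np.int32(143), array([ 489.9, -173.9]), array([15.8, 50.1]), -61.8, 0.0983)
top hi (np.int32(155), array([ 469.6, -277.5]), array([16.9, 50. ]), -36.5, 0.098)
```

View pics/w2.png

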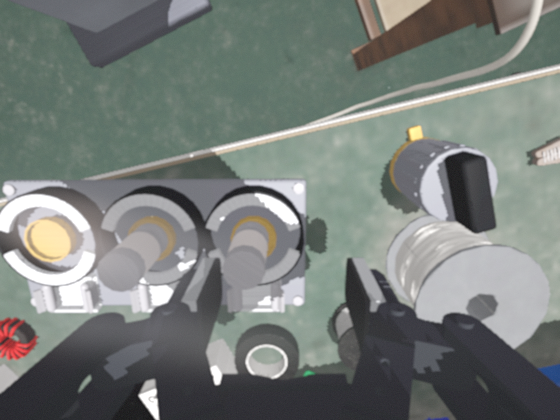

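Request:
{"fn": "jog_arm", "kwargs": {
  "increments": [
    {"dx": 0.27, "dy": 0.4, "dz": -0.1, "ax": 0, "ay": 0, "az": 0.1, "gripper": 0.1},
    {"dx": 0.27, "dy": 0.8, "dz": -0.2, "ax": 0, "ay": 0, "az": 0.197, "gripper": 0.1},
    {"dx": 0.27, "dy": 0.98, "dz": -0.4, "ax": 0, "ay": 0, "az": 0.197, "gripper": 0.1},
    {"dx": 0.27, "dy": 0.98, "dz": -0.4, "ax": 0, "ay": 0, "az": 0.197, "gripper": 0.1},
    {"dx": 0.27, "dy": 0.98, "dz": -0.4, "ax": 0, "ay": 0, "az": 0.197, "gripper": 0.1},
    {"dx": 0.27, "dy": 0.98, "dz": -0.4, "ax": 0, "ay": 0, "az": 0.197, "gripper": 0.1}
  ]
}}

```text
time: 11.55
eef_pos: [0.5626, 0.3403, 0.1409]
tcp_rot: [0.058, 0.998, 0.0, 0.001]
contact_force: [-0.6, -0.2, 0.4]
opening: 0.549
finger_force: 0.0
```

```bash
python3 - <<'E'
from h import *
s=get_state();print(s['eef_pos'],s['tcp_rot'],s['opening'])
for n in('top','side'):
  c=cam(n)
  for b in blobs(c,.060,.106,40,(.5,.62,.28,.4)):print(n,b)
E
```

```text
[0.56264656 0.34026213 0.14088243] [5.84435925e-02 9.98290499e-01 8.55507186e-05 6.47879254e-04] 0.5494486132580555
top (np.int32(78), array([614.1, 321.9]), array([11.8, 45.6]), -89.0, 0.0793)
side (np.int32(831), array([577.3, 340. ]), array([61.9, 92.2]), -9.0, 0.0764)
```

Request:
{"fn": "jog_arm", "kwargs": {
  "increments": [
    {"dx": 0, "dy": 0.014, "dz": -0.15, "ax": 0, "ay": 0, "az": 0, "gripper": 0.1},
    {"dx": 0, "dy": 0.014, "dz": -0.33, "ax": 0, "ay": 0, "az": 0, "gripper": 0.1},
    {"dx": 0, "dy": 0.014, "dz": -0.33, "ax": 0, "ay": 0, "az": 0, "gripper": 0.1},
    {"dx": 0, "dy": 0.014, "dz": -0.33, "ax": 0, "ay": 0, "az": 0, "gripper": 0.1},
    {"dx": 0, "dy": 0.014, "dz": -0.33, "ax": 0, "ay": 0, "az": 0, "gripper": -1},
    {"dx": 0, "dy": 0.014, "dz": -0.33, "ax": 0, "ay": 0, "az": 0, "gripper": -1},
    {"dx": 0, "dy": 0.014, "dz": -0.33, "ax": 0, "ay": 0, "az": 0, "gripper": -1},
    {"dx": 0, "dy": 0.014, "dz": -0.33, "ax": 0, "ay": 0, "az": 0, "gripper": -1},
    {"dx": 0, "dy": 0.014, "dz": -0.33, "ax": 0, "ay": 0, "az": 0, "gripper": -1},
    {"dx": 0, "dy": 0.014, "dz": -0.33, "ax": 0, "ay": 0, "az": 0, "gripper": -1}
  ],
  "force": 90
}}

```text
time: 12.65
eef_pos: [0.5625, 0.3437, 0.1016]
tcp_rot: [0.057, 0.998, 0.001, 0.001]
contact_force: [-0.8, 0.4, 5.4]
opening: 0.165
finger_force: 89.3
```

Request:
{"fn": "jog_arm", "kwargs": {
  "increments": [
    {"dx": 0, "dy": 0, "dz": 0.15, "ax": 0, "ay": 0, "az": 0, "gripper": -1},
    {"dx": -0.05, "dy": 0, "dz": 0.4, "ax": 0, "ay": 0, "az": 0, "gripper": -1},
    {"dx": -0.1, "dy": 0, "dz": 0.7, "ax": 0, "ay": 0, "az": 0, "gripper": -1},
    {"dx": -0.1, "dy": 0, "dz": 0.96, "ax": 0, "ay": 0, "az": 0, "gripper": -1},
    {"dx": -0.1, "dy": 0, "dz": 0.96, "ax": 0, "ay": 0, "az": 0, "gripper": -1}
  ]
}}

```text
time: 13.15
eef_pos: [0.552, 0.3444, 0.2223]
tcp_rot: [0.057, 0.998, 0.002, 0.005]
contact_force: [0.1, -0.1, -0.4]
opening: 0.169
finger_force: 88.8
```

Request:
{"fn": "jog_arm", "kwargs": {
  "increments": [
    {"dx": 0, "dy": -0.13, "dz": 0, "ax": 0, "ay": 0, "az": 0.08, "gripper": -1},
    {"dx": 0, "dy": -0.26, "dz": 0, "ax": 0, "ay": 0, "az": 0.16, "gripper": -1},
    {"dx": 0, "dy": -0.39, "dz": 0, "ax": 0, "ay": 0, "az": 0.24, "gripper": -1},
    {"dx": 0, "dy": -0.52, "dz": 0, "ax": 0, "ay": 0, "az": 0.32, "gripper": -1},
    {"dx": 0, "dy": -0.66, "dz": 0, "ax": 0, "ay": 0, "az": 0.4, "gripper": -1}
  ]
}}

```text
time: 13.65
eef_pos: [0.5487, 0.2632, 0.2138]
tcp_rot: [-0.256, 0.967, -0.0, -0.002]
contact_force: [0.2, 0.1, -1.3]
opening: 0.166
finger_force: 88.7
```

Request:
{"fn": "jog_arm", "kwargs": {
  "increments": [
    {"dx": 0, "dy": -0.13, "dz": 0, "ax": 0, "ay": 0, "az": 0.08, "gripper": -1},
    {"dx": 0, "dy": -0.26, "dz": 0, "ax": 0, "ay": 0, "az": 0.16, "gripper": -1},
    {"dx": 0, "dy": -0.39, "dz": 0, "ax": 0, "ay": 0, "az": 0.24, "gripper": -1},
    {"dx": 0, "dy": -0.52, "dz": 0, "ax": 0, "ay": 0, "az": 0.32, "gripper": -1},
    {"dx": 0, "dy": -0.66, "dz": 0, "ax": 0, "ay": 0, "az": 0.4, "gripper": -1},
    {"dx": 0, "dy": -0.66, "dz": 0, "ax": 0, "ay": 0, "az": 0.4, "gripper": -1},
    {"dx": 0, "dy": -0.66, "dz": 0, "ax": 0, "ay": 0, "az": 0.4, "gripper": -1}
  ]
}}

```text
time: 14.35
eef_pos: [0.5492, 0.1848, 0.2145]
tcp_rot: [-0.539, 0.842, 0.001, -0.001]
contact_force: [0.8, 0.9, -0.8]
opening: 0.17
finger_force: 88.8
```

```bash
python3 - <<'E'
from h import *
s=get_state();print(s['eef_pos'],R.from_quat(s['tcp_rot']).as_euler('ZYX',degrees=True),s['qpos'],s['opening'])
c=cam('wrist');cv2.imwrite('pics/w3.png',c['frame']);S=cam('side');cv2.imwrite('pics/s3.png',cv2.resize(S['frame'][100:310,160:440],None,fx=2.5,fy=2.5))
for k in (c,S,cam('top')):
  w=cloud(k);h=cv2.cvtColor(k['frame'],cv2.COLOR_BGR2HSV)
  m=(cv2.inRange(h,(12,110,90),(30,255,255))>0)&(w[...,2]>.08)&(w[...,2]<.2)
  n,l,st,ce=cv2.connectedComponentsWithStats(m.astype(np.uint8))
  for i in range(1,n):
    if st[i,4]>8: print('lug',st[i,4],ce[i].round(),w[l==i].mean(0).round(4))
E
```

```text
[0.549178   0.18476124 0.21446136] [-1.14764418e+02 -4.72839364e-02  1.79888913e+02] [ 1.49358919e-01  1.16644937e-01  1.85340618e+00  4.07202623e-04
  1.17361500e+00 -2.56017021e+00] 0.1696981309052722
lug 327 [281. 173.] [0.5372 0.1553 0.1192]
lug 11 [443.  84.] [ 0.7045 -1.6931  0.1868]
lug 103 [329. 119.] [ 0.885  -0.7715  0.1225]
lug 9 [392. 116.] [ 0.6955 -0.964   0.1266]
lug 9 [401. 117.] [ 0.6595 -0.9648  0.1281]
lug 21 [413. 119.] [ 0.6083 -0.9662  0.126 ]
lug 13 [298. 120.] [ 0.9114 -0.5754  0.1444]
lug 382 [428. 138.] [ 0.4814 -0.7721  0.1024]
lug 47 [218. 161.] [ 0.8205 -0.0118  0.1296]
lug 33 [162. 172.] [0.9513 0.0678 0.094 ]
lug 18 [ 26. 188.] [1.0474 0.3935 0.1198]
lug 22 [ 24. 198.] [0.9786 0.4399 0.1228]
lug 121 [258. 211.] [0.5386 0.2005 0.1184]
```

View pics/w3.png

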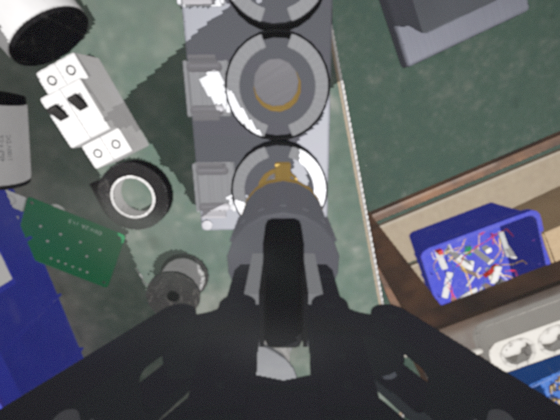

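Request:
{"fn": "jog_arm", "kwargs": {
  "increments": [
    {"dx": 0.03, "dy": 0, "dz": -0.1, "ax": 0, "ay": 0, "az": 0.007, "gripper": -1},
    {"dx": 0.03, "dy": 0, "dz": -0.3, "ax": 0, "ay": 0, "az": 0.007, "gripper": -1},
    {"dx": 0.03, "dy": 0, "dz": -0.5, "ax": 0, "ay": 0, "az": 0.007, "gripper": -1},
    {"dx": 0.03, "dy": 0, "dz": -0.6, "ax": 0, "ay": 0, "az": 0.007, "gripper": -1},
    {"dx": 0.03, "dy": 0, "dz": -0.6, "ax": 0, "ay": 0, "az": 0.007, "gripper": -1},
    {"dx": 0.03, "dy": 0, "dz": -0.6, "ax": 0, "ay": 0, "az": 0.007, "gripper": -1},
    {"dx": 0.03, "dy": 0, "dz": -0.6, "ax": 0, "ay": 0, "az": 0.007, "gripper": -1}
  ]
}}

```text
time: 15.2
eef_pos: [0.5545, 0.1852, 0.1451]
tcp_rot: [-0.545, 0.838, -0.001, 0.001]
contact_force: [-0.4, 0.3, -0.5]
opening: 0.167
finger_force: 88.7
```

```bash
python3 - <<'E'
from h import *
s=get_state();print(s['eef_pos'],R.from_quat(s['tcp_rot']).as_euler('ZYX',degrees=True))
c=cam('wrist');S=cam('side')
cv2.imwrite('pics/s4.png',np.hstack([cv2.resize(S['frame'][150:290,200:360],(400,350)),cv2.resize(c['frame'][100:320,160:410],(398,350))]))
E
```

```text
[0.55445909 0.18519317 0.14505168] [-1.13955619e+02  8.64346058e-02 -1.79862114e+02]
```

View pics/s4.png

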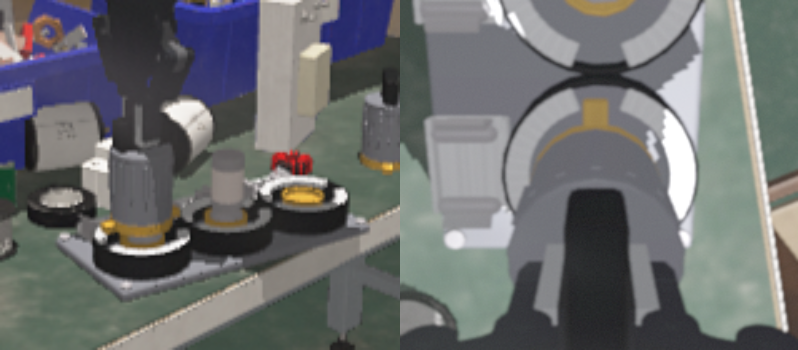

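Request:
{"fn": "jog_arm", "kwargs": {
  "increments": [
    {"dx": 0, "dy": 0, "dz": -0.05, "ax": 0, "ay": 0, "az": 0, "gripper": -1},
    {"dx": 0, "dy": 0, "dz": -0.1, "ax": 0, "ay": 0, "az": 0, "gripper": -1},
    {"dx": 0, "dy": 0, "dz": -0.15, "ax": 0, "ay": 0, "az": 0, "gripper": -1},
    {"dx": 0, "dy": 0, "dz": -0.15, "ax": 0, "ay": 0, "az": 0, "gripper": -1}
  ]
}}

```text
time: 15.7
eef_pos: [0.5534, 0.185, 0.1249]
tcp_rot: [-0.545, 0.839, 0.0, -0.0]
contact_force: [-0.2, 0.2, 3.2]
opening: 0.166
finger_force: 89.2
```

Request:
{"fn": "jog_arm", "kwargs": {
  "increments": [
    {"dx": 0, "dy": 0, "dz": -0.04, "ax": 0, "ay": 0, "az": 0, "gripper": -1},
    {"dx": 0, "dy": 0, "dz": -0.08, "ax": 0, "ay": 0, "az": 0, "gripper": -1},
    {"dx": 0, "dy": 0, "dz": -0.12, "ax": 0, "ay": 0, "az": 0, "gripper": -1},
    {"dx": 0, "dy": 0, "dz": -0.12, "ax": 0, "ay": 0, "az": 0, "gripper": -1}
  ]
}}

```text
time: 16.1
eef_pos: [0.5538, 0.1851, 0.112]
tcp_rot: [-0.545, 0.838, 0.0, 0.0]
contact_force: [-2.8, 0.3, 8.6]
opening: 0.168
finger_force: 90.2
```

Request:
{"fn": "jog_arm", "kwargs": {
  "increments": [
    {"dx": 0, "dy": 0, "dz": 0, "ax": 0, "ay": 0, "az": -0.05, "gripper": -1},
    {"dx": 0, "dy": 0, "dz": 0, "ax": 0, "ay": 0, "az": -0.12, "gripper": -1},
    {"dx": 0, "dy": 0, "dz": 0, "ax": 0, "ay": 0, "az": -0.19, "gripper": -1},
    {"dx": 0, "dy": 0, "dz": 0, "ax": 0, "ay": 0, "az": -0.26, "gripper": -1},
    {"dx": 0, "dy": 0, "dz": 0, "ax": 0, "ay": 0, "az": -0.33, "gripper": -1},
    {"dx": 0, "dy": 0, "dz": 0, "ax": 0, "ay": 0, "az": -0.4, "gripper": -1},
    {"dx": 0, "dy": 0, "dz": 0, "ax": 0, "ay": 0, "az": -0.47, "gripper": -1},
    {"dx": 0, "dy": 0, "dz": 0, "ax": 0, "ay": 0, "az": -0.54, "gripper": -1},
    {"dx": 0, "dy": 0, "dz": 0, "ax": 0, "ay": 0, "az": -0.6, "gripper": -1}
  ]
}}

```text
time: 17.0
eef_pos: [0.5548, 0.1849, 0.1128]
tcp_rot: [-0.103, 0.995, -0.0, 0.002]
contact_force: [-1.3, -1.0, 6.8]
opening: 0.17
finger_force: 89.9
```

Request:
{"fn": "jog_arm", "kwargs": {
  "increments": [
    {"dx": 0, "dy": 0, "dz": 0, "ax": 0, "ay": 0, "az": -0.06, "gripper": -1},
    {"dx": 0, "dy": 0, "dz": 0, "ax": 0, "ay": 0, "az": -0.12, "gripper": -1},
    {"dx": 0, "dy": 0, "dz": 0, "ax": 0, "ay": 0, "az": -0.18, "gripper": -1},
    {"dx": 0, "dy": 0, "dz": 0, "ax": 0, "ay": 0, "az": -0.24, "gripper": -1},
    {"dx": 0, "dy": 0, "dz": 0, "ax": 0, "ay": 0, "az": -0.28, "gripper": -1},
    {"dx": 0, "dy": 0, "dz": 0, "ax": 0, "ay": 0, "az": -0.3, "gripper": -1},
    {"dx": 0, "dy": 0, "dz": 0, "ax": 0, "ay": 0, "az": -0.3, "gripper": -1}
  ]
}}

```text
time: 17.7
eef_pos: [0.5549, 0.185, 0.1129]
tcp_rot: [0.13, 0.991, 0.0, 0.002]
contact_force: [-0.3, -0.7, 6.0]
opening: 0.165
finger_force: 89.9
```

```bash
python3 - <<'E'
from h import *
s=get_state();print(s['eef_pos'],R.from_quat(s['tcp_rot']).as_euler('ZYX',degrees=True),s['contact_force'],s['wrist_torque'])
E
```

```text
[0.5548816  0.18500083 0.11286011] [165.01524936   0.20600799 179.93543476] [-0.33163871 -0.65192821  5.98082735] [-0.01911505  0.17712292 -0.01240429]
```

Request:
{"fn": "jog_arm", "kwargs": {
  "increments": [
    {"dx": 0, "dy": 0, "dz": 0, "ax": 0, "ay": 0, "az": -0.02, "gripper": -1},
    {"dx": 0, "dy": 0, "dz": 0, "ax": 0, "ay": 0, "az": -0.04, "gripper": -1},
    {"dx": 0, "dy": 0, "dz": 0, "ax": 0, "ay": 0, "az": -0.04, "gripper": -1}
  ]
}}

```text
time: 18.0
eef_pos: [0.5549, 0.1849, 0.1128]
tcp_rot: [0.161, 0.987, 0.0, 0.002]
contact_force: [-0.2, -1.9, 7.9]
opening: 0.17
finger_force: 89.9
```

```bash
python3 - <<'E'
from h import *
s=get_state();print(s['eef_pos'],R.from_quat(s['tcp_rot']).as_euler('ZYX',degrees=True),s['contact_force'],s['wrist_torque'])
E
```

```text
[0.55485067 0.18489927 0.11281146] [161.42507688   0.19773374 179.94347284] [-0.23808248 -1.8786183   7.9116494 ] [-0.10442476  0.19849271  0.02906712]
```

```bash
python3 - <<'E'
from h import *
c=cam('wrist');S=cam('side')
cv2.imwrite('pics/s5.png',np.hstack([cv2.resize(S['frame'][150:290,200:360],(400,350)),cv2.resize(c['frame'][60:340,120:440],(400,350))]))
E
```

```text
(no output)
```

View pics/s5.png

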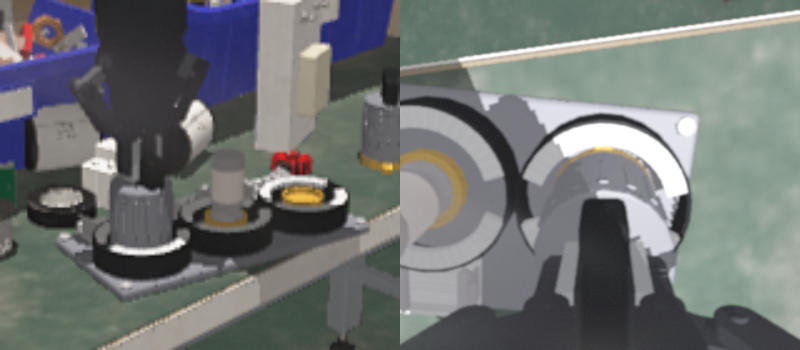

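Request:
{"fn": "jog_arm", "kwargs": {
  "increments": [
    {"dx": 0, "dy": 0, "dz": 0, "ax": 0, "ay": 0, "az": -0.02, "gripper": -1},
    {"dx": 0, "dy": 0, "dz": 0, "ax": 0, "ay": 0, "az": -0.03, "gripper": -1},
    {"dx": 0, "dy": 0, "dz": 0, "ax": 0, "ay": 0, "az": -0.03, "gripper": -1}
  ]
}}

```text
time: 18.4
eef_pos: [0.5548, 0.1848, 0.1128]
tcp_rot: [0.183, 0.983, -0.0, 0.002]
contact_force: [-0.7, -1.7, 7.0]
opening: 0.165
finger_force: 90.1
```

```bash
python3 - <<'E'
from h import *
s=get_state();print(s['eef_pos'],R.from_quat(s['tcp_rot']).as_euler('ZYX',degrees=True),s['contact_force'],s['wrist_torque'])
E
```

```text
[0.55481498 0.18479981 0.11280795] [158.90089752   0.21754222 179.97850766] [-0.66283151 -1.7294062   6.97037986] [-0.13857265  0.17786205  0.49150797]
```

Request:
{"fn": "jog_arm", "kwargs": {
  "increments": [
    {"dx": 0, "dy": 0, "dz": 0, "ax": 0, "ay": 0, "az": 0.01, "gripper": -1},
    {"dx": 0, "dy": 0, "dz": 0.03, "ax": 0, "ay": 0, "az": 0.01, "gripper": -1},
    {"dx": 0, "dy": 0, "dz": 0.06, "ax": 0, "ay": 0, "az": 0.01, "gripper": -1},
    {"dx": 0, "dy": 0, "dz": 0.08, "ax": 0, "ay": 0, "az": 0.01, "gripper": -1},
    {"dx": 0, "dy": 0, "dz": 0.08, "ax": 0, "ay": 0, "az": 0.01, "gripper": -1}
  ]
}}

```text
time: 18.9
eef_pos: [0.5542, 0.1849, 0.1214]
tcp_rot: [0.177, 0.984, 0.0, 0.001]
contact_force: [2.7, -1.7, 3.7]
opening: 0.169
finger_force: 89.2
```

Request:
{"fn": "jog_arm", "kwargs": {
  "increments": [
    {"dx": 0, "dy": 0, "dz": 0.02, "ax": 0, "ay": 0, "az": 0, "gripper": -1},
    {"dx": 0, "dy": 0, "dz": 0.03, "ax": 0, "ay": 0, "az": 0, "gripper": -1},
    {"dx": 0, "dy": 0, "dz": 0.03, "ax": 0, "ay": 0, "az": 0, "gripper": -1}
  ]
}}

```text
time: 19.2
eef_pos: [0.5536, 0.1849, 0.1231]
tcp_rot: [0.177, 0.984, 0.0, 0.001]
contact_force: [5.8, -0.1, -3.9]
opening: 0.166
finger_force: 88.7
```

```bash
python3 - <<'E'
from h import *
s=get_state();print(s['eef_pos'],R.from_quat(s['tcp_rot']).as_euler('ZYX',degrees=True),s['contact_force'],s['wrist_torque'])
E
```

```text
[0.55363313 0.18489021 0.12311632] [1.59623121e+02 7.27408802e-02 1.79952410e+02] [ 5.82763801 -0.1386114  -3.88455479] [ 0.18667844 -1.07744606  0.18173136]
```

Request:
{"fn": "jog_arm", "kwargs": {
  "increments": [
    {"dx": 0, "dy": 0, "dz": -0.01, "ax": 0, "ay": 0, "az": 0, "gripper": -0.4},
    {"dx": 0, "dy": 0, "dz": -0.01, "ax": 0, "ay": 0, "az": 0, "gripper": 0},
    {"dx": 0, "dy": 0, "dz": -0.01, "ax": 0, "ay": 0, "az": 0, "gripper": 0},
    {"dx": 0, "dy": 0, "dz": -0.01, "ax": 0, "ay": 0, "az": 0, "gripper": 0},
    {"dx": 0, "dy": 0, "dz": 0.3, "ax": 0, "ay": 0, "az": 0, "gripper": 0},
    {"dx": -0.1, "dy": 0, "dz": 0.6, "ax": 0, "ay": 0, "az": 0, "gripper": 0},
    {"dx": -0.2, "dy": -0.4, "dz": 0.8, "ax": 0, "ay": 0, "az": 0, "gripper": 0},
    {"dx": -0.3, "dy": -0.8, "dz": 0.8, "ax": 0, "ay": 0, "az": 0, "gripper": 0},
    {"dx": -0.3, "dy": -0.8, "dz": 0.8, "ax": 0, "ay": 0, "az": 0, "gripper": 0},
    {"dx": -0.3, "dy": -0.8, "dz": 0.8, "ax": 0, "ay": 0, "az": 0, "gripper": 0}
  ]
}}

```text
time: 20.2
eef_pos: [0.5172, 0.0881, 0.2207]
tcp_rot: [0.178, 0.984, 0.0, 0.0]
contact_force: [0.2, -0.0, -0.8]
opening: 0.499
finger_force: 0.0
```

```bash
python3 - <<'E'
from h import *
s=get_state();print(s['eef_pos'],R.from_quat(s['tcp_rot']).as_euler('ZYX',degrees=True),s['qpos'].round(2))
c=cam('wrist');t=cam('top');cv2.imwrite('pics/w6.png',c['frame'])
for k in(c,t):
  for b in blobs(k,.110,.130,40,(.45,.65,.1,.25)):print('locked',b)
  for b in blobs(k,.086,.106,40,(.4,.65,-.35,.5)):print('hi',b)
E
```

```text
[0.51715439 0.08806985 0.22065888] [1.59481956e+02 8.16581580e-03 1.79967097e+02] [-0.03 -0.01  1.98  0.    1.18 -1.24]
locked (np.int32(1996), array([553.1, 184.2]), array([16.6, 49.8]), -19.9, 0.1197)
hi (np.int32(2049), array([545.9, 177.9]), array([33.5, 53.2]), -48.4, 0.0922)
hi (np.int32(1203), array([517. , 103.9]), array([28.6, 29.6]), -19.4, 0.0902)
hi (np.int32(199), array([562. , 206.5]), array([ 6.3, 30.5]), -20.2, 0.0921)
hi (np.int32(622), array([ 576. , -174.4]), array([14.3, 51.9]), -81.1, 0.0956)
hi (np.int32(51), array([ 575.1, -159.5]), array([71.1, 17.5]), 75.5, 0.0945)
hi (np.int32(63), array([557.7, 205.7]), array([11.1, 42.7]), -7.0, 0.0921)
hi (np.int32(142), array([ 490. , -174.1]), array([15.8, 49.9]), -61.6, 0.098)
hi (np.int32(156), array([ 469.4, -277.1]), array([16.2, 50. ]), -37.9, 0.0979)
```

View pics/w6.png

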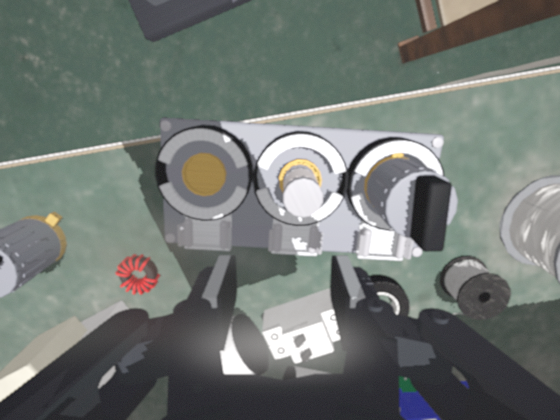

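Request:
{"fn": "jog_arm", "kwargs": {
  "increments": [
    {"dx": -0.04, "dy": -0.36, "dz": -0.1, "ax": 0, "ay": 0, "az": -0.08, "gripper": 0.1},
    {"dx": -0.08, "dy": -0.73, "dz": -0.2, "ax": 0, "ay": 0, "az": -0.153, "gripper": 0.1},
    {"dx": -0.08, "dy": -0.73, "dz": -0.2, "ax": 0, "ay": 0, "az": -0.153, "gripper": 0.1}
  ]
}}

```text
time: 20.6
eef_pos: [0.5067, -0.0007, 0.1939]
tcp_rot: [0.296, 0.955, -0.001, -0.002]
contact_force: [-0.3, 0.0, -0.2]
opening: 0.55
finger_force: 0.0
```

Request:
{"fn": "jog_arm", "kwargs": {
  "increments": [
    {"dx": -0.04, "dy": -0.36, "dz": -0.1, "ax": 0, "ay": 0, "az": -0.08, "gripper": 0.1},
    {"dx": -0.08, "dy": -0.73, "dz": -0.2, "ax": 0, "ay": 0, "az": -0.153, "gripper": 0.1},
    {"dx": -0.08, "dy": -0.73, "dz": -0.2, "ax": 0, "ay": 0, "az": -0.153, "gripper": 0.1},
    {"dx": -0.08, "dy": -0.73, "dz": -0.2, "ax": 0, "ay": 0, "az": -0.153, "gripper": 0.1}
  ]
}}

```text
time: 21.0
eef_pos: [0.4984, -0.0855, 0.1718]
tcp_rot: [0.406, 0.914, 0.0, -0.001]
contact_force: [-0.1, -0.2, 1.6]
opening: 0.548
finger_force: 0.0
```

```bash
python3 - <<'E'
from h import *
s=get_state();print(s['eef_pos'],R.from_quat(s['tcp_rot']).as_euler('ZYX',degrees=True),s['qpos'].round(2))
c=cam('wrist');t=cam('top')
for k in(c,t):
  for b in blobs(k,.086,.106,40,(.4,.55,-.35,-.1)):print('hi',b)
E
```

```text
[ 0.49842396 -0.08553893  0.17178631] [ 1.32134477e+02 -1.02768265e-01  1.79995354e+02] [-0.37  0.    2.06  0.    1.08 -1.11]
hi (np.int32(359), array([ 475.6, -161.8]), array([ 8.5, 18.3]), -77.2, 0.0978)
hi (np.int32(157), array([ 469.3, -277.6]), array([17. , 49.3]), -37.3, 0.0981)
```

Request:
{"fn": "jog_arm", "kwargs": {
  "increments": [
    {"dx": -0.04, "dy": -0.36, "dz": 0, "ax": 0, "ay": 0, "az": -0.08, "gripper": 0.1},
    {"dx": -0.08, "dy": -0.74, "dz": -0.1, "ax": 0, "ay": 0, "az": -0.153, "gripper": 0.1},
    {"dx": -0.08, "dy": -0.74, "dz": -0.25, "ax": 0, "ay": 0, "az": -0.153, "gripper": 0.1},
    {"dx": -0.08, "dy": -0.74, "dz": -0.25, "ax": 0, "ay": 0, "az": -0.153, "gripper": 0.1},
    {"dx": -0.08, "dy": -0.74, "dz": -0.25, "ax": 0, "ay": 0, "az": -0.153, "gripper": 0.1}
  ]
}}

```text
time: 21.6
eef_pos: [0.4889, -0.1736, 0.1424]
tcp_rot: [0.512, 0.859, 0.0, -0.0]
contact_force: [-0.4, -1.2, -0.6]
opening: 0.55
finger_force: 0.0
```

```bash
python3 - <<'E'
from h import *
s=get_state();print(s['eef_pos'],R.from_quat(s['tcp_rot']).as_euler('ZYX',degrees=True),s['qpos'].round(2))
c=cam('wrist');t=cam('top');cv2.imwrite('pics/w7.png',c['frame'])
for k in(c,t):
  for b in blobs(k,.086,.106,40,(.4,.55,-.35,-.1)):print('hi',b)
E
```

```text
[ 0.48893663 -0.17355199  0.14240343] [ 1.18472334e+02 -5.02645844e-02 -1.79994617e+02] [-0.54  0.07  2.05  0.    1.02 -1.03]
hi (np.int32(2868), array([ 487.8, -175. ]), array([16. , 49.7]), -61.3, 0.0987)
hi (np.int32(180), array([ 464.8, -283.7]), array([ 8.2, 16.8]), -65.8, 0.0989)
```

View pics/w7.png

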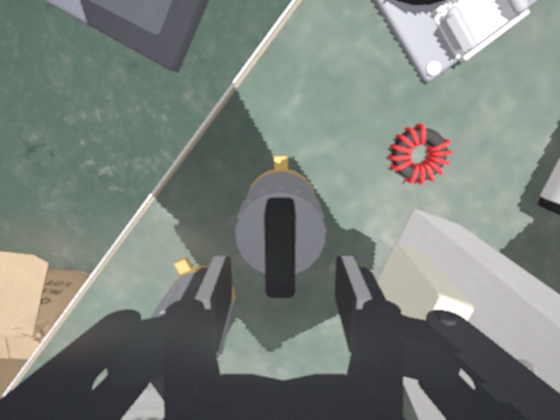

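Request:
{"fn": "jog_arm", "kwargs": {
  "increments": [
    {"dx": -0.008, "dy": -0.012, "dz": -0.15, "ax": 0, "ay": 0, "az": 0, "gripper": 0.1},
    {"dx": -0.008, "dy": -0.012, "dz": -0.34, "ax": 0, "ay": 0, "az": 0, "gripper": 0.1},
    {"dx": -0.008, "dy": -0.012, "dz": -0.34, "ax": 0, "ay": 0, "az": 0, "gripper": 0.1},
    {"dx": -0.008, "dy": -0.012, "dz": -0.34, "ax": 0, "ay": 0, "az": 0, "gripper": 0.1},
    {"dx": -0.008, "dy": -0.012, "dz": -0.34, "ax": 0, "ay": 0, "az": 0, "gripper": -1},
    {"dx": -0.008, "dy": -0.012, "dz": -0.34, "ax": 0, "ay": 0, "az": 0, "gripper": -1},
    {"dx": -0.008, "dy": -0.012, "dz": -0.34, "ax": 0, "ay": 0, "az": 0, "gripper": -1},
    {"dx": -0.008, "dy": -0.012, "dz": -0.34, "ax": 0, "ay": 0, "az": 0, "gripper": -1},
    {"dx": -0.008, "dy": -0.012, "dz": -0.34, "ax": 0, "ay": 0, "az": 0, "gripper": -1},
    {"dx": -0.008, "dy": -0.012, "dz": -0.34, "ax": 0, "ay": 0, "az": 0, "gripper": -1}
  ],
  "force": 90
}}

```text
time: 22.7
eef_pos: [0.4886, -0.177, 0.103]
tcp_rot: [0.513, 0.859, 0.0, 0.001]
contact_force: [-0.7, 0.0, 6.3]
opening: 0.17
finger_force: 90.2
```

Request:
{"fn": "jog_arm", "kwargs": {
  "increments": [
    {"dx": 0, "dy": 0, "dz": 0.15, "ax": 0, "ay": 0, "az": 0, "gripper": -1},
    {"dx": 0, "dy": 0, "dz": 0.4, "ax": 0, "ay": 0, "az": 0, "gripper": -1},
    {"dx": 0, "dy": 0, "dz": 0.7, "ax": 0, "ay": 0, "az": 0, "gripper": -1},
    {"dx": 0, "dy": 0, "dz": 0.96, "ax": 0, "ay": 0, "az": 0, "gripper": -1},
    {"dx": 0, "dy": 0, "dz": 0.96, "ax": 0, "ay": 0, "az": 0, "gripper": -1},
    {"dx": 0, "dy": 0, "dz": 0.96, "ax": 0, "ay": 0, "az": 0, "gripper": -1}
  ]
}}

```text
time: 23.3
eef_pos: [0.4874, -0.1764, 0.2163]
tcp_rot: [0.513, 0.859, -0.0, -0.0]
contact_force: [0.2, -0.5, -2.3]
opening: 0.162
finger_force: 89.5
```

Request:
{"fn": "jog_arm", "kwargs": {
  "increments": [
    {"dx": 0.03, "dy": 0.26, "dz": 0, "ax": 0, "ay": 0, "az": -0.06, "gripper": -1},
    {"dx": 0.06, "dy": 0.52, "dz": 0, "ax": 0, "ay": 0, "az": -0.13, "gripper": -1},
    {"dx": 0.083, "dy": 0.775, "dz": 0, "ax": 0, "ay": 0, "az": -0.194, "gripper": -1}
  ]
}}

```text
time: 23.6
eef_pos: [0.496, -0.0821, 0.2134]
tcp_rot: [0.639, 0.769, -0.001, -0.003]
contact_force: [-0.3, 0.4, -0.9]
opening: 0.166
finger_force: 89.4
```

Request:
{"fn": "jog_arm", "kwargs": {
  "increments": [
    {"dx": 0.03, "dy": 0.26, "dz": 0, "ax": 0, "ay": 0, "az": -0.06, "gripper": -1},
    {"dx": 0.06, "dy": 0.52, "dz": 0, "ax": 0, "ay": 0, "az": -0.13, "gripper": -1},
    {"dx": 0.083, "dy": 0.775, "dz": 0, "ax": 0, "ay": 0, "az": -0.194, "gripper": -1}
  ]
}}

```text
time: 23.9
eef_pos: [0.5059, 0.011, 0.2134]
tcp_rot: [0.748, 0.664, -0.002, -0.002]
contact_force: [0.5, -0.6, -1.3]
opening: 0.165
finger_force: 89.4
```

Request:
{"fn": "jog_arm", "kwargs": {
  "increments": [
    {"dx": 0.03, "dy": 0.26, "dz": 0, "ax": 0, "ay": 0, "az": -0.06, "gripper": -1},
    {"dx": 0.06, "dy": 0.52, "dz": 0, "ax": 0, "ay": 0, "az": -0.13, "gripper": -1},
    {"dx": 0.083, "dy": 0.775, "dz": 0, "ax": 0, "ay": 0, "az": -0.194, "gripper": -1},
    {"dx": 0.083, "dy": 0.775, "dz": 0, "ax": 0, "ay": 0, "az": -0.194, "gripper": -1},
    {"dx": 0.083, "dy": 0.775, "dz": 0, "ax": 0, "ay": 0, "az": -0.194, "gripper": -1}
  ]
}}

```text
time: 24.4
eef_pos: [0.5161, 0.1028, 0.214]
tcp_rot: [0.838, 0.545, -0.002, -0.001]
contact_force: [-0.8, 0.4, -1.3]
opening: 0.163
finger_force: 89.4
```

Request:
{"fn": "jog_arm", "kwargs": {
  "increments": [
    {"dx": 0.01, "dy": 0, "dz": -0.1, "ax": 0, "ay": 0, "az": 0, "gripper": -1},
    {"dx": 0.01, "dy": 0, "dz": -0.3, "ax": 0, "ay": 0, "az": 0, "gripper": -1},
    {"dx": 0.01, "dy": 0, "dz": -0.5, "ax": 0, "ay": 0, "az": 0, "gripper": -1},
    {"dx": 0.01, "dy": 0, "dz": -0.57, "ax": 0, "ay": 0, "az": 0, "gripper": -1},
    {"dx": 0.01, "dy": 0, "dz": -0.57, "ax": 0, "ay": 0, "az": 0, "gripper": -1},
    {"dx": 0.01, "dy": 0, "dz": -0.57, "ax": 0, "ay": 0, "az": 0, "gripper": -1},
    {"dx": 0.01, "dy": 0, "dz": -0.57, "ax": 0, "ay": 0, "az": 0, "gripper": -1}
  ]
}}

```text
time: 25.1
eef_pos: [0.5197, 0.1023, 0.1497]
tcp_rot: [0.839, 0.544, 0.001, 0.001]
contact_force: [0.3, 0.1, -1.0]
opening: 0.163
finger_force: 89.3
```

```bash
python3 - <<'E'
from h import *
s=get_state();print(s['eef_pos'],R.from_quat(s['tcp_rot']).as_euler('ZYX',degrees=True))
c=cam('wrist');S=cam('side')
cv2.imwrite('pics/s8.png',np.hstack([cv2.resize(S['frame'][150:290,200:360],(400,350)),cv2.resize(c['frame'][100:320,160:410],(398,350))]))
E
```

```text
[0.51973765 0.10225217 0.14972468] [ 6.59240240e+01 -6.25304833e-02  1.79859010e+02]
```

View pics/s8.png

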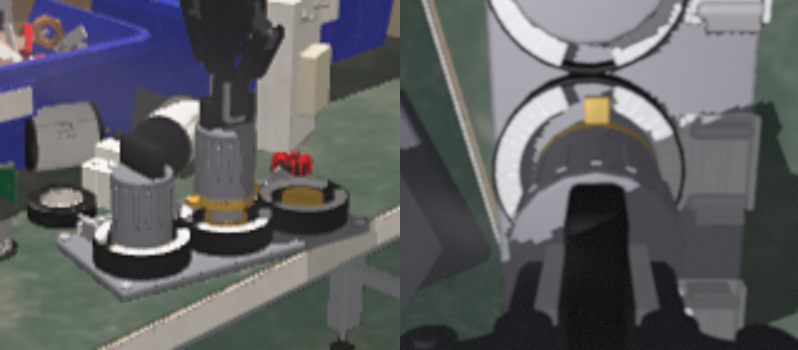

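Request:
{"fn": "jog_arm", "kwargs": {
  "increments": [
    {"dx": -0.016, "dy": 0.006, "dz": -0.04, "ax": 0, "ay": 0, "az": 0, "gripper": -1},
    {"dx": -0.016, "dy": 0.006, "dz": -0.08, "ax": 0, "ay": 0, "az": 0, "gripper": -1},
    {"dx": -0.016, "dy": 0.006, "dz": -0.13, "ax": 0, "ay": 0, "az": 0, "gripper": -1},
    {"dx": -0.016, "dy": 0.006, "dz": -0.18, "ax": 0, "ay": 0, "az": 0, "gripper": -1},
    {"dx": -0.016, "dy": 0.006, "dz": -0.18, "ax": 0, "ay": 0, "az": 0, "gripper": -1}
  ]
}}

```text
time: 25.7
eef_pos: [0.5168, 0.1032, 0.1262]
tcp_rot: [0.839, 0.544, -0.0, -0.0]
contact_force: [-0.3, 0.2, 2.4]
opening: 0.166
finger_force: 89.9
```

Request:
{"fn": "jog_arm", "kwargs": {
  "increments": [
    {"dx": 0, "dy": 0, "dz": -0.04, "ax": 0, "ay": 0, "az": 0, "gripper": -1},
    {"dx": 0, "dy": 0, "dz": -0.08, "ax": 0, "ay": 0, "az": 0, "gripper": -1},
    {"dx": 0, "dy": 0, "dz": -0.12, "ax": 0, "ay": 0, "az": 0, "gripper": -1},
    {"dx": 0, "dy": 0, "dz": -0.12, "ax": 0, "ay": 0, "az": 0, "gripper": -1},
    {"dx": 0, "dy": 0, "dz": -0.12, "ax": 0, "ay": 0, "az": 0, "gripper": -1}
  ]
}}

```text
time: 26.2
eef_pos: [0.5172, 0.1033, 0.1134]
tcp_rot: [0.839, 0.544, 0.0, 0.0]
contact_force: [-2.8, 0.3, 7.5]
opening: 0.172
finger_force: 90.8
```

Seated and compressed; turn clockwise ~80°.

Request:
{"fn": "jog_arm", "kwargs": {
  "increments": [
    {"dx": 0, "dy": 0, "dz": 0, "ax": 0, "ay": 0, "az": -0.05, "gripper": -1},
    {"dx": 0, "dy": 0, "dz": 0, "ax": 0, "ay": 0, "az": -0.12, "gripper": -1},
    {"dx": 0, "dy": 0, "dz": 0, "ax": 0, "ay": 0, "az": -0.19, "gripper": -1},
    {"dx": 0, "dy": 0, "dz": 0, "ax": 0, "ay": 0, "az": -0.26, "gripper": -1},
    {"dx": 0, "dy": 0, "dz": 0, "ax": 0, "ay": 0, "az": -0.33, "gripper": -1},
    {"dx": 0, "dy": 0, "dz": 0, "ax": 0, "ay": 0, "az": -0.4, "gripper": -1},
    {"dx": 0, "dy": 0, "dz": 0, "ax": 0, "ay": 0, "az": -0.47, "gripper": -1},
    {"dx": 0, "dy": 0, "dz": 0, "ax": 0, "ay": 0, "az": -0.54, "gripper": -1},
    {"dx": 0, "dy": 0, "dz": 0, "ax": 0, "ay": 0, "az": -0.6, "gripper": -1}
  ]
}}

```text
time: 27.1
eef_pos: [0.5187, 0.103, 0.1141]
tcp_rot: [0.995, 0.102, 0.002, 0.001]
contact_force: [-1.1, -0.9, 6.7]
opening: 0.168
finger_force: 90.6
```

Request:
{"fn": "jog_arm", "kwargs": {
  "increments": [
    {"dx": 0, "dy": 0, "dz": 0, "ax": 0, "ay": 0, "az": -0.06, "gripper": -1},
    {"dx": 0, "dy": 0, "dz": 0, "ax": 0, "ay": 0, "az": -0.12, "gripper": -1},
    {"dx": 0, "dy": 0, "dz": 0, "ax": 0, "ay": 0, "az": -0.18, "gripper": -1},
    {"dx": 0, "dy": 0, "dz": 0, "ax": 0, "ay": 0, "az": -0.24, "gripper": -1},
    {"dx": 0, "dy": 0, "dz": 0, "ax": 0, "ay": 0, "az": -0.29, "gripper": -1},
    {"dx": 0, "dy": 0, "dz": 0, "ax": 0, "ay": 0, "az": -0.32, "gripper": -1},
    {"dx": 0, "dy": 0, "dz": 0, "ax": 0, "ay": 0, "az": -0.32, "gripper": -1}
  ]
}}

```text
time: 27.8
eef_pos: [0.5185, 0.1031, 0.114]
tcp_rot: [0.989, -0.147, 0.002, -0.0]
contact_force: [-1.1, -0.2, 6.5]
opening: 0.165
finger_force: 90.6
```

```bash
python3 - <<'E'
from h import *
s=get_state();print(s['eef_pos'],R.from_quat(s['tcp_rot']).as_euler('ZYX',degrees=True),s['contact_force'],s['wrist_torque'])
E
```

```text
[0.51851218 0.10308279 0.11398154] [ -16.89753744   -0.23579321 -179.94433357] [-1.0941333  -0.15034925  6.49214032] [-0.04403897  0.16269987 -0.04903329]
```

Request:
{"fn": "jog_arm", "kwargs": {
  "increments": [
    {"dx": 0, "dy": 0, "dz": 0, "ax": 0, "ay": 0, "az": -0.02, "gripper": -1},
    {"dx": 0, "dy": 0, "dz": 0.01, "ax": 0, "ay": 0, "az": -0.02, "gripper": -1},
    {"dx": 0, "dy": 0, "dz": 0.04, "ax": 0, "ay": 0, "az": -0.02, "gripper": -1},
    {"dx": 0, "dy": 0, "dz": 0.07, "ax": 0, "ay": 0, "az": -0.02, "gripper": -1},
    {"dx": 0, "dy": 0, "dz": 0.1, "ax": 0, "ay": 0, "az": -0.02, "gripper": -1},
    {"dx": 0, "dy": 0, "dz": 0.1, "ax": 0, "ay": 0, "az": -0.02, "gripper": -1},
    {"dx": 0, "dy": 0, "dz": 0.1, "ax": 0, "ay": 0, "az": -0.02, "gripper": -1}
  ]
}}

```text
time: 28.5
eef_pos: [0.5175, 0.1033, 0.1243]
tcp_rot: [0.987, -0.162, 0.001, -0.0]
contact_force: [4.4, 0.7, -0.5]
opening: 0.166
finger_force: 91.2
```

```bash
python3 - <<'E'
from h import *
s=get_state();print(s['eef_pos'],R.from_quat(s['tcp_rot']).as_euler('ZYX',degrees=True),s['contact_force'],s['wrist_torque'])
E
```

```text
[0.51745563 0.10331069 0.12431808] [-1.86637418e+01 -1.22044084e-01 -1.79935546e+02] [ 4.44565442  0.74432472 -0.47376039] [ 0.22834432 -0.98445831  0.08652162]
```

Request:
{"fn": "jog_arm", "kwargs": {
  "increments": [
    {"dx": 0, "dy": 0, "dz": 0, "ax": 0, "ay": 0, "az": 0.02, "gripper": -1},
    {"dx": 0, "dy": 0, "dz": 0, "ax": 0, "ay": 0, "az": 0.035, "gripper": -1},
    {"dx": 0, "dy": 0, "dz": 0, "ax": 0, "ay": 0, "az": 0.035, "gripper": -1},
    {"dx": 0, "dy": 0, "dz": 0, "ax": 0, "ay": 0, "az": 0.035, "gripper": -1}
  ]
}}

```text
time: 28.9
eef_pos: [0.5167, 0.1031, 0.1244]
tcp_rot: [0.991, -0.135, -0.0, 0.0]
contact_force: [1.8, -0.2, 2.3]
opening: 0.168
finger_force: 91.4
```

```bash
python3 - <<'E'
from h import *
s=get_state();print(s['eef_pos'],R.from_quat(s['tcp_rot']).as_euler('ZYX',degrees=True),s['contact_force'],s['wrist_torque'])
E
```

```text
[0.51674773 0.10310367 0.12442498] [-1.55253570e+01  7.19980715e-03  1.79979684e+02] [ 1.83693384 -0.24229283  2.30080089] [-0.11235596 -0.27216175 -0.0258605 ]
```

Request:
{"fn": "jog_arm", "kwargs": {
  "increments": [
    {"dx": 0, "dy": 0, "dz": 0, "ax": 0, "ay": 0, "az": 0, "gripper": -0.4},
    {"dx": 0, "dy": 0, "dz": 0, "ax": 0, "ay": 0, "az": 0, "gripper": 0},
    {"dx": 0, "dy": 0, "dz": 0, "ax": 0, "ay": 0, "az": 0, "gripper": 0},
    {"dx": 0, "dy": 0, "dz": 0, "ax": 0, "ay": 0, "az": 0, "gripper": 0},
    {"dx": 0, "dy": 0, "dz": 0.3, "ax": 0, "ay": 0, "az": 0, "gripper": 0},
    {"dx": 0, "dy": 0, "dz": 0.4, "ax": 0, "ay": 0, "az": 0, "gripper": 0},
    {"dx": 0.15, "dy": 0.34, "dz": 0.4, "ax": 0, "ay": 0, "az": -0.05, "gripper": 0},
    {"dx": 0.3, "dy": 0.68, "dz": 0.4, "ax": 0, "ay": 0, "az": -0.05, "gripper": 0},
    {"dx": 0.3, "dy": 0.68, "dz": 0.4, "ax": 0, "ay": 0, "az": -0.05, "gripper": 0},
    {"dx": 0.3, "dy": 0.68, "dz": 0.4, "ax": 0, "ay": 0, "az": -0.05, "gripper": 0}
  ]
}}

```text
time: 29.9
eef_pos: [0.5527, 0.1854, 0.1719]
tcp_rot: [0.985, -0.173, -0.0, 0.0]
contact_force: [-0.1, -1.3, 0.5]
opening: 0.502
finger_force: 0.0
```

```bash
python3 - <<'E'
from h import *
s=get_state();print(s['eef_pos'],R.from_quat(s['tcp_rot']).as_euler('ZYX',degrees=True))
c=cam('wrist')
for b in blobs(c,.110,.130,40,(.45,.65,.05,.25)):print('locked',b)
E
```

```text
[0.55267525 0.1854403  0.17189488] [-1.98994006e+01  2.58117290e-02  1.79964461e+02]
locked (np.int32(2621), array([554.3, 183.8]), array([16. , 49.4]), -19.6, 0.12)
locked (np.int32(3083), array([520.4, 102. ]), array([16.2, 49.9]), -15.5, 0.1199)
```

Request:
{"fn": "jog_arm", "kwargs": {
  "increments": [
    {"dx": 0.01, "dy": -0.01, "dz": -0.2, "ax": 0, "ay": 0, "az": 0, "gripper": 0},
    {"dx": 0.01, "dy": -0.01, "dz": -0.38, "ax": 0, "ay": 0, "az": 0, "gripper": 0},
    {"dx": 0.01, "dy": -0.01, "dz": -0.38, "ax": 0, "ay": 0, "az": 0, "gripper": 0},
    {"dx": 0.01, "dy": -0.01, "dz": -0.38, "ax": 0, "ay": 0, "az": 0, "gripper": -1},
    {"dx": 0.01, "dy": -0.01, "dz": -0.38, "ax": 0, "ay": 0, "az": 0, "gripper": -1},
    {"dx": 0.01, "dy": -0.01, "dz": -0.38, "ax": 0, "ay": 0, "az": 0, "gripper": -1},
    {"dx": 0.01, "dy": -0.01, "dz": -0.38, "ax": 0, "ay": 0, "az": 0, "gripper": -1}
  ],
  "force": 40
}}

```text
time: 30.65
eef_pos: [0.5549, 0.1836, 0.1282]
tcp_rot: [0.985, -0.174, 0.001, -0.0]
contact_force: [0.2, -0.4, 2.0]
opening: 0.175
finger_force: 43.4
```

Request:
{"fn": "jog_arm", "kwargs": {
  "increments": [
    {"dx": 0, "dy": 0, "dz": 0, "ax": 0, "ay": 0, "az": 0.02, "gripper": -1},
    {"dx": 0, "dy": 0, "dz": 0, "ax": 0, "ay": 0, "az": 0.045, "gripper": -1},
    {"dx": 0, "dy": 0, "dz": 0, "ax": 0, "ay": 0, "az": 0.045, "gripper": -1},
    {"dx": 0, "dy": 0, "dz": 0, "ax": 0, "ay": 0, "az": 0.045, "gripper": -1}
  ]
}}

```text
time: 31.05
eef_pos: [0.5548, 0.1837, 0.1279]
tcp_rot: [0.99, -0.139, 0.001, -0.0]
contact_force: [1.6, -0.3, 3.5]
opening: 0.181
finger_force: 43.5
```

```bash
python3 - <<'E'
from h import *
s=get_state();print(s['eef_pos'],R.from_quat(s['tcp_rot']).as_euler('ZYX',degrees=True),s['contact_force'],s['wrist_torque'])
E
```

```text
[0.55484166 0.18374515 0.12793766] [-1.59915769e+01 -1.29824111e-01 -1.79950174e+02] [ 1.5615044  -0.30346097  3.49518792] [-0.07224859 -0.03317568 -0.01373629]
```

Release, rise, and move clear toward the start side, then check everything.

Request:
{"fn": "jog_arm", "kwargs": {
  "increments": [
    {"dx": 0, "dy": 0, "dz": 0, "ax": 0, "ay": 0, "az": 0, "gripper": -0.4},
    {"dx": 0, "dy": 0, "dz": 0, "ax": 0, "ay": 0, "az": 0, "gripper": 0},
    {"dx": 0, "dy": 0, "dz": 0, "ax": 0, "ay": 0, "az": 0, "gripper": 0},
    {"dx": 0, "dy": 0, "dz": 0, "ax": 0, "ay": 0, "az": 0, "gripper": 0},
    {"dx": 0, "dy": 0, "dz": 0.3, "ax": 0, "ay": 0, "az": 0, "gripper": 0},
    {"dx": -0.2, "dy": 0, "dz": 0.6, "ax": 0, "ay": 0, "az": 0, "gripper": 0},
    {"dx": -0.4, "dy": 0, "dz": 0.9, "ax": 0, "ay": 0, "az": 0, "gripper": 0},
    {"dx": -0.6, "dy": -0.3, "dz": 0.9, "ax": 0, "ay": 0, "az": 0, "gripper": 0},
    {"dx": -0.6, "dy": -0.6, "dz": 0.9, "ax": 0, "ay": 0, "az": 0, "gripper": 0},
    {"dx": -0.6, "dy": -0.6, "dz": 0.9, "ax": 0, "ay": 0, "az": 0, "gripper": 0}
  ]
}}

```text
time: 32.05
eef_pos: [0.4815, 0.1092, 0.2351]
tcp_rot: [0.99, -0.14, 0.001, 0.0]
contact_force: [0.5, 0.7, 0.7]
opening: 0.501
finger_force: 0.0
```

```bash
python3 - <<'E'
from h import *
s=get_state();print(s['eef_pos'],R.from_quat(s['tcp_rot']).as_euler('ZYX',degrees=True),s['contact_force'],s['time'])
c=cam('wrist');t=cam('top');S=cam('side')
cv2.imwrite('pics/f.png',np.vstack([cv2.resize(S['frame'][150:290,180:420],(600,300)),cv2.resize(t['frame'][190:290,140:440],(600,200))]))
for k in(c,t):
  for b in blobs(k,.110,.130,40,(.45,.65,.05,.25)):print('locked',b)
  for b in blobs(k,.086,.104,40,(.4,.55,-.4,-.1)):print('cap3',b)
E
```

```text
[0.48148938 0.10916897 0.23506848] [-1.61401206e+01 -6.66517106e-02  1.79954105e+02] [0.48336993 0.72602989 0.67730006] 32.05
locked (np.int32(2020), array([553.7, 183.3]), array([16.3, 49.4]), -15.5, 0.1198)
locked (np.int32(1706), array([519.8, 101.7]), array([15.8, 49.7]), -15.9, 0.12)
cap3 (np.int32(105), array([ 500.6, -385.7]), array([90. , 16.6]), 7.6, 0.0944)
cap3 (np.int32(156), array([ 469.4, -277. ]), array([16.3, 49.3]), -37.5, 0.0973)
```

View pics/f.png

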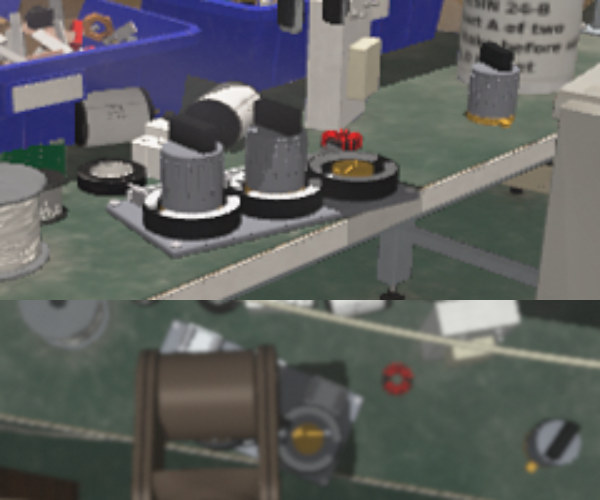

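Both caps are locked: their tops stand at 121 mm after the camera's offset, with wings about 8 to 9° from the plate's x axis. The third cap stands upright on the bench (side crop 493,90), and the robot is clear.

```bash
python3 -c "
from plant import job;print(job.sign_off())"
```

```text
the job is handed in; nothing more can be done
None
```

Handed in after about 32 s of robot time: the two fuses present stand in the left and middle sockets under locked caps, the spare cap stands upright on the bench, and the capacitors and solder reel were not touched.

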